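# Nest the display stands

## Robot

A 6-joint arm with a two-finger parallel gripper is mounted at the origin on the work surface. World frame = base frame: x ahead of the robot, y to its left, z up, the work surface at z = 0. Lengths are in m, angles in degrees, forces in N, time in s.
With the tool pointing down it reaches from about 0.25 to 0.725 m from the base axis. Payload 9.7 kg.
Tool frame: the origin (TCP) lies between the finger pads; the fingertips stand 17 mm ahead of it and the grasp point (between the pads) lies 2 mm behind it; z points along the fingers, y is the direction in which the jaws open and shut (so a half turn about z gives the same grasp; the last joint's range is limited). The gripper opens to 85 mm and grips with 20 to 120 N. Pads are 22 mm wide; open, the fingers measure 114 mm over their backs; the gripper's body (76 mm by 85 mm) begins 54 mm behind the grasp point. The pads swing forward as they close: fully open they stand 13 mm farther back than shut.
Start: joints at [74.771, 4.979, 10.078, 95.1, 0, 90], TCP at [0.144, 0.531, 0.248] pointing down, gripper open.
Joint ranges: [-179.16, 179.16], [-48.56, 103.87], [-65.8, 70.77], [-126.05, 130.52], [-82.76, 87.17], [-180, 180]. Speed limits (degrees/s): [127.2, 127.2, 147.25, 180, 180, 180].

## Interface

Orientations are given as [roll, pitch, yaw] about the fixed x, y, z axes, in that order (R = Rz(yaw) Ry(pitch) Rx(roll)).
In Python, from workcell import monitor, cams, order gives the robot as it stands. The module is installed in compiled form; this text tells all that it offers.
- The arm moves only by the shell command python3 -m handwheel 'ROWS' [OPENING] [FORCE]. ROWS is JSON, a list of rows, each a list of 6 numbers: the shift along the tool's x, y, z in m, then the turn, a rotation vector about the tool's x, y, z in degrees. In form: [[tx, ty, tz, wx, wy, wz], ...]. A call has exactly 8 rows; each row shifts and turns the commanded pose from where the row before left it, along the tool's axes as they then stand; what a row does not reach is not made up. A row lasts 1/12 s, in which the tool goes at most 41.7 mm and 7.16 degrees, less where a joint would pass 70% of its speed; a pose out of reach is approached as far as the arm can. A call is refused whole if a number of a shift passes 0.0417 or a number of a turn 7.16, either way. A call with a gripper value outside its range is refused whole. OPENING is the opening, from -1 (shut) to 1 (fully open), set as the call begins (- or left out, the last holds). The fingers move at their own pace and stop on an object; FORCE is the grip in N (left out, the last holds). Time passes only in rows, so rows that do not move let the fingers close, or fill a call up. It gives the time, the measured TCP pose, the force and the opening at its end, in the units of the state.
- monitor.get_obs(): the state, without advancing time (a new reading comes with each control period).
- cams.camera(name): name is "scene" or "side" or "wrist"; returns a dict with "img" (400x640x3 uint8, red, green, blue), "depth" (400x640 float32, m along the optical axis (not along the pixel's ray), 0 where there is no reading), "fx", "fy", "cx", "cy" (pixels), "rvec" (rotation vector, rad) and "tvec" (3), from world to camera coordinates, as OpenCV has them; the wrist camera has in their place "tool_from_camera" (4x4, takes a point from camera to tool coordinates, whose origin is the TCP and whose axes are the flange's). Camera axes: x right, y down, z forward; pixel columns grow to the right and rows downward; lengths in m; the calibration is good to about 2 mm. A picture is of the moment at which its call begins: read the wrist's pose just before it.
- order.job_done(): hands the job in, once; it reports no verdict.
The state is a dict: "time": time; "q": joint angles; "qd": joint speeds; "joint_efforts": joint torques, N m; "ee_pos": TCP position; "tcp_rot": TCP orientation; "wrist_force": force on the tool from outside, world axes, zero at the start; "torque": the same for the moment, N m; "opening": finger opening in m.
Only numpy, scipy, OpenCV 4.12 (cv2) and the standard library are available. Lean on these libraries where they do the work, as an engineer would, in place of code of your own. Each camera call takes 0.05 s, during which the arm holds its last target. There are 200 camera calls.

## Task

The small display stand has been left on top of the middle one: lift it off without shifting the middle stand and set it down upright on the counter. Then put both stands away in the large stand that is fixed to the counter: slide the middle one fully home into the large one and the small one fully home into the middle one, open fronts facing out and all three front edges flush. Keep the stands upright the whole time, and leave the plaques, the spindle and the oil bottle alone.

Things in the scene. Friction and masses are not known exactly. Their poses are not given: they have to be found in the camera images.
- large: large display stand, pale wood, fixed to the counter: top, back and two sides of 9 mm board; open in front and below (the counter is its floor). 146 mm wide (y), 74 deep (x), 66 high; cavity 128 wide, 65 deep, 57 high. Origin: centre of the underside; x points from the open front (at x = -37 mm) to the closed back, z up. Rounded mouth edges
- large_front (a point): centre of the large stand's open front (37 mm in front of its centre, 33 mm up); axes as the large stand's. It faces the robot's right (-y), give or take 0.3 rad
- middle_mid (a point): centre, half-way up, of the middle stand: same make, loose, 0.13 kg, 118 mm wide (y), 65 deep (x), 53 high; cavity 100 wide, 56 deep, 44 high. x points from open front to closed back, z up. Back corners rounded. Pinch it from front to back (65 mm) across the top board: in front only the top 9 mm is solid between the sides. Its 9 mm side boards are centred 54.5 mm off the middle
- middle_front (a point): centre of the middle stand's open front (32.5 mm in front of its centre, half-way up); axes as the middle stand's. Pushed in square, it has 5 mm to spare each side and 4 mm overhead. At the start it faces the robot's right (-y), give or take 0.55 rad
- small_mid (a point): centre, half-way up, of the small stand: same make, loose, 0.08 kg, 90 mm wide (y), 56 deep (x), 40 high, open in front and below; starts askew on top of the middle one. x points from open front to closed back, z up. Back corners rounded. Pinch it from front to back (56 mm) across the top 9 mm, as the middle one. Its 9 mm side boards are centred 40.5 mm off the middle
- small_front (a point): centre of the small stand's open front (28 mm in front of its centre, half-way up); axes as the small stand's. It fits the middle stand with 5 mm to spare each side and 4 mm overhead. At the start it faces the same way as the middle stand's front, give or take 0.4 rad
- plaque_low: bystander: carved reddish wooden plaque, 110 x 75 x 15 mm, lying flat; origin at the centre of its underside
- plaque_top: bystander: carved reddish wooden plaque, 95 x 70 x 15 mm, lying half over the other one; origin at the centre of its underside
- spindle: bystander: dark turned wooden spindle, 44 mm wide, 100 mm tall, standing; origin at the centre of its underside
- oil_bottle: bystander: amber glass bottle with a black cap, 56 mm wide, 120 mm tall, standing; origin at the centre of its underside
Things that resemble listed ones, but are neither listed nor needed, are in the scene too. Leave any pink or turquoise look-alike of the part that bears middle_mid alone.

How it is judged:
By the outcome, as a careful person would: the job done as asked, in the order asked, and still so for the second after the job is handed in, with the robot touching nothing.
It also fails if it takes over 69 s, if anything falls off the work surface, if the arm or the gripper's body presses on something with over 40 N, if the wrist force passes 120 N, or if a joint passes its speed limit or range.

## Working session

There is one attempt and no reset: what is moved stays moved. The work goes in short steps, Python scripts to look and compute and a shell command to move; the robot and the scene stay as the last step left them, time stands still between calls to the robot, and variables do not carry over. Pictures are saved under pics/ and viewed, about 8 in all and at most 12, crops included, and the job is handed in when it is done.

```bash
mkdir -p pics; ls; cat > h.py <<'E'
import numpy as np, cv2
from scipy.spatial.transform import Rotation as R
from workcell import monitor, cams, order
def tool():
    o=monitor.get_obs(); T=np.eye(4); T[:3,:3]=R.from_euler('xyz',o['tcp_rot'],degrees=True).as_matrix(); T[:3,3]=o['ee_pos']; return T
def shot(name):
    T=tool(); c=cams.camera(name)
    if name=='wrist': M=T@c['tool_from_camera']
    else:
        M=np.eye(4); r=R.from_rotvec(np.ravel(c['rvec'])).as_matrix(); M[:3,:3]=r.T; M[:3,3]=-r.T@np.ravel(c['tvec'])
    c['M']=M; return c
def cloud(c):
    d=c['depth']; v,u=np.mgrid[:d.shape[0],:d.shape[1]]
    p=np.stack([(u-c['cx'])/c['fx']*d,(v-c['cy'])/c['fy']*d,d],-1)
    w=p@c['M'][:3,:3].T+c['M'][:3,3]; w[d==0]=np.nan; return w
E
python3 - <<'E'
from h import *
o=monitor.get_obs(); print(o)
for n in ['scene','side','wrist']:
    c=shot(n); cv2.imwrite(f'pics/{n}0.png',c['img'][...,::-1]); np.savez(f'{n}0.npz',w=cloud(c),img=c['img']); print(n,c['M'].round(3).tolist(),c['fx'])
    if n!='wrist': pass
a=[cv2.imread(f'pics/{n}0.png') for n in ['scene','side']]
E
```

```text
pics
{'time': 0.0, 'q': array([7.47701937e+01, 5.01022254e+00, 1.00343601e+01, 9.50976333e+01,
       1.69287662e-03, 9.00006560e+01]), 'qd': array([ 0.01132055, -0.05990912, -0.06659204,  0.05460097,  0.01483656,
       -0.05674646]), 'joint_efforts': array([ 9.78157404e-04, -5.20388567e+01,  4.64802682e+01,  1.62617338e-02,
        8.89559283e-05,  1.52024313e-05]), 'ee_pos': array([0.14442132, 0.53049807, 0.24759062]), 'tcp_rot': array([-1.79926504e+02, -1.69203374e-03,  1.64769536e+02]), 'wrist_force': array([0.54808498, 0.34670175, 0.84407307]), 'torque': array([-0.03203011, -0.00534032,  0.02951146]), 'opening': 0.08566983256185244}
scene [[0.516, 0.652, -0.555, 1.373], [0.856, -0.385, 0.344, -0.541], [0.011, -0.653, -0.757, 1.22], [0.0, 0.0, 0.0, 1.0]] 463.4199512690887
side [[0.924, -0.209, 0.319, 0.155], [-0.381, -0.529, 0.758, -0.904], [0.011, -0.822, -0.569, 0.742], [0.0, 0.0, 0.0, 1.0]] 365.5429684946403
wrist [[0.262, 0.916, 0.304, 0.066], [0.965, -0.249, -0.083, 0.552], [-0.001, 0.316, -0.949, 0.374], [0.0, 0.0, 0.0, 1.0]] 304.6375096180669
```

View pics/scene0.png

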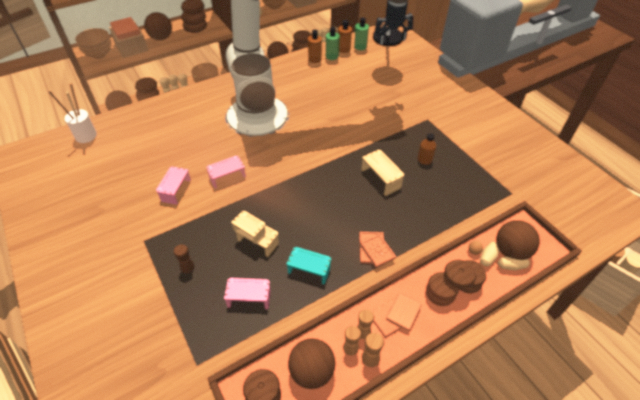

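View pics/side0.png

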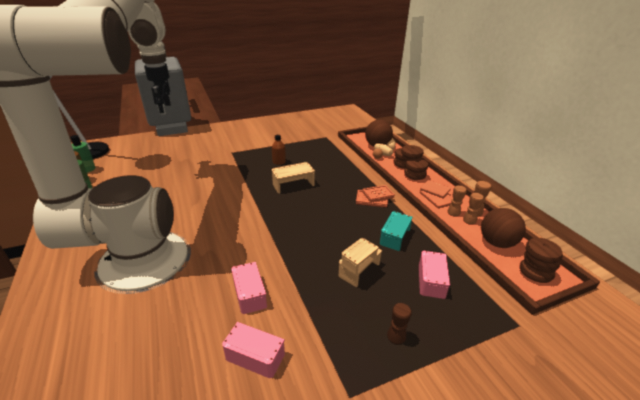

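Scene view: large stand at (383,170), beside the oil bottle. The small-on-middle stack is at (255,232). Spindle is at (183,260), plaques at (376,248), turquoise look-alike at (309,264), and pink ones at (247,292), (174,185) and (226,171). The side view agrees.

```bash
cat > seg.py <<'E'
from h import *
def rect(p,tag):
    if len(p)<15: return
    (cx,cy),(a,b),t=cv2.minAreaRect((p[:,:2]*1000).astype(np.float32)); 
    print(tag,len(p),'c',round(cx,1),round(cy,1),'size',round(a,1),round(b,1),'ang',round(t,1),'z med',np.median(p[:,2]).round(4))
E
python3 - <<'E'
from seg import *
for n in ['scene','side']:
    f=np.load(n+'0.npz'); w=f['w']; 
    z=w[...,2]; m=((z>0.01)&(z<0.15)&(w[...,0]>0.1)&(w[...,0]<0.75)&(abs(w[...,1])<0.6)).astype(np.uint8)
    k,l,st,ce=cv2.connectedComponentsWithStats(m)
    for i in range(1,k):
        if st[i,4]<60: continue
        p=w[l==i]; rect(p,f'{n}{ce[i].astype(int)} {f["img"][l==i].mean(0).astype(int)}'); print('   z hist',np.histogram(p[:,2],np.arange(0,.13,.01))[0])
        zt=np.percentile(p[:,2],97); rect(p[p[:,2]>zt-0.006],'   top')
E
```

```text
scene[266 102] [93 71 55] 100 c 107.2 -2.9 size 74.3 14.4 ang 89.4 z med 0.1354
   z hist [ 0  0  0  0  0  0  0  0  0  0  2 11]
   top 24 c 107.0 1.3 size 65.9 10.8 ang 89.9 z med 0.1475
scene[427 148] [99 59 33] 379 c 545.3 413.8 size 54.9 49.2 ang 31.5 z med 0.0699
   z hist [ 0 32 29 35 30 36 28 56 45 32 14 32]
   top 37 c 541.7 420.1 size 24.6 26.6 ang 2.9 z med 0.1185
scene[384 169] [228 205 144] 896 c 537.3 224.2 size 153.6 77.8 ang 0.9 z med 0.0639
   z hist [  0  44  43  37  38  62 656  16   0   0   0   0]
   top 483 c 539.1 224.8 size 149.7 77.2 ang 1.2 z med 0.066
scene[225 168] [243 170 176] 574 c 250.9 -241.6 size 119.9 73.6 ang 88.8 z med 0.0514
   z hist [  0  18  16  15 150 375   0   0   0   0   0   0]
   top 307 c 253.0 -242.3 size 117.6 69.5 ang 88.2 z med 0.0535
scene[172 183] [234 163 174] 689 c 219.1 -421.4 size 71.1 124.6 ang 44.0 z med 0.0512
   z hist [  0  40  39  41 149 420   0   0   0   0   0   0]
   top 380 c 219.7 -421.0 size 68.4 119.6 ang 46.9 z med 0.0531
scene[255 230] [221 194 135] 1029 c 556.9 -272.7 size 127.1 75.5 ang 27.2 z med 0.0749
   z hist [ 
[... 2296 characters left out ...]

   top 697 c 722.0 -378.2 size 122.4 64.9 ang 56.9 z med 0.0541
side[248 286] [213 122 134] 1239 c 250.7 -241.7 size 121.4 65.1 ang 87.6 z med 0.0539
   z hist [  0  84  76  79  84 916   0   0   0   0   0   0]
   top 916 c 250.7 -241.7 size 121.4 64.9 ang 87.7 z med 0.0544
side[398 322] [62 35 21] 668 c 532.8 -496.8 size 38.8 41.3 ang 34.2 z med 0.0747
   z hist [  0  66  64  76  20  72  16  41  48 101 164   0]
   top 220 c 533.3 -496.5 size 39.2 36.9 ang 20.2 z med 0.101
side[253 348] [207 119 129] 2184 c 217.8 -420.6 size 67.1 118.5 ang 46.3 z med 0.0537
   z hist [   0  164  155  163  162 1540    0    0    0    0    0    0]
   top 1527 c 218.1 -420.3 size 66.3 118.5 ang 46.3 z med 0.0544
```

```bash
cat > d.py <<'E'
from h import *
import sys
x,y,z,yaw=map(float,sys.argv[1:5]); n=float(sys.argv[5]) if len(sys.argv)>5 else 8
T=tool(); o=monitor.get_obs()
d=T[:3,:3].T@(np.array([x,y,z])-T[:3,3])
rv=R.from_matrix(T[:3,:3].T@R.from_euler('xyz',[180,0,yaw],degrees=True).as_matrix()).as_rotvec(degrees=True)
print('t',round(o['time'],2),'tool shift',d.round(4),'per row',(d/n).round(4),'turn',rv.round(2),'/row',(rv/n).round(2),'q',o['q'].round(1),'F',o['wrist_force'].round(1),'open',round(o['opening'],4))
E
python3 d.py 0.543 -0.285 0.25 204 24
python3 - <<'E'
from seg import *
ws=[]
for n in ['scene','side']:
    w=np.load(n+'0.npz')['w']; m=(abs(w[...,0]-.556)<.09)&(abs(w[...,1]+.273)<.09)
    p=w[m]
    for lo,hi in [(.012,.042),(.049,.057),(.06,.085)]:
        q=p[(p[:,2]>lo)&(p[:,2]<hi)]; rect(q,f'{n}{lo}')
        h=cv2.convexHull((q[:,:2]*1000).astype(np.float32)); print(cv2.approxPolyDP(h,6,True)[:,0].round().tolist())
E
```

```text
t 0.15 tool shift [-0.5988 -0.6822 -0.0016] per row [-0.0249 -0.0284 -0.0001] turn [-6.000e-02 -2.000e-02 -3.923e+01] /row [-0.   -0.   -1.63] q [74.8  5.  10.  95.1  0.  90. ] F [-0.4 -0.7 -0.2] open 0.0853
scene0.012 97 c 560.4 -269.3 size 116.0 64.7 ang 28.1 z med 0.0251
[[597.0, -218.0], [522.0, -308.0], [523.0, -323.0], [625.0, -271.0]]
scene0.049 280 c 558.6 -268.8 size 120.2 71.1 ang 24.7 z med 0.0526
[[596.0, -219.0], [548.0, -236.0], [518.0, -325.0], [624.0, -271.0]]
scene0.06 87 c 547.2 -287.0 size 89.1 52.1 ang 23.6 z med 0.073
[[596.0, -294.0], [575.0, -247.0], [509.0, -276.0], [516.0, -327.0]]
side0.012 191 c 556.0 -272.5 size 116.3 61.3 ang 27.8 z med 0.0267
[[621.0, -272.0], [611.0, -261.0], [493.0, -273.0], [521.0, -325.0]]
side0.049 161 c 555.3 -272.0 size 124.9 65.5 ang 25.4 z med 0.0539
[[623.0, -270.0], [504.0, -260.0], [493.0, -270.0], [514.0, -328.0]]
side0.06 151 c 541.7 -287.1 size 90.4 54.2 ang 24.2 z med 0.0725
[[594.0, -293.0], [583.0, -283.0], [494.0, -279.0], [493.0, -287.0], [511.0, -329.0]]
```

```bash
A='[-0.025,-0.0284,0,0,0,-1.6]'
python3 -m handwheel '[[-0.01,-0.011,0,0,0,0],[-0.02,-0.023,0,0,0,0],[-0.025,-0.0284,0,0,0,0],[-0.025,-0.0284,0,0,0,0],[-0.025,-0.0284,0,0,0,0],[-0.025,-0.0284,0,0,0,0],[-0.025,-0.0284,0,0,0,0],[-0.025,-0.0284,0,0,0,0]]' 1 40
python3 -m handwheel '[[-0.025,-0.0284,0,0,0,0],[-0.025,-0.0284,0,0,0,0],[-0.025,-0.0284,0,0,0,0],[-0.025,-0.0284,0,0,0,0],[-0.025,-0.0284,0,0,0,0],[-0.025,-0.0284,0,0,0,0],[-0.025,-0.0284,0,0,0,0],[-0.025,-0.0284,0,0,0,0]]'
python3 -m handwheel '[[-0.025,-0.0284,0,0,0,0],[-0.025,-0.0284,0,0,0,0],[-0.025,-0.0284,0,0,0,0],[-0.025,-0.0284,0,0,0,0],[-0.025,-0.0284,0,0,0,0],[-0.025,-0.0284,0,0,0,0],[-0.025,-0.0284,0,0,0,0],[-0.02,-0.023,0,0,0,0]]'
python3 d.py 0.543 -0.285 0.25 204
```

```text
time: 0.82
ee_pos: [0.2646, 0.2845, 0.2482]
tcp_rot: [180.0, 0.0, 164.8]
wrist_force: [0.9, 0.5, 0.4]
opening: 0.0854
time: 1.48
ee_pos: [0.398, 0.0124, 0.2483]
tcp_rot: [180.0, 0.0, 164.8]
wrist_force: [1.1, 0.9, 0.6]
opening: 0.0857
time: 2.15
ee_pos: [0.5282, -0.2533, 0.2475]
tcp_rot: [-180.0, -0.0, 164.7]
wrist_force: [0.5, -0.5, 0.3]
opening: 0.0856
t 2.15 tool shift [-0.0226 -0.0266 -0.0025] per row [-0.0028 -0.0033 -0.0003] turn [ 1.000e-02 -3.000e-02 -3.928e+01] /row [ 0.   -0.   -4.91] q [-25.6  10.   15.6  95.6  -0.  -10.3] F [ 0.5 -0.5  0.3] open 0.0856
```

```bash

python3 -m handwheel '[[-0.0113,-0.0133,0,0,0,0],[-0.0113,-0.0133,0,0,0,0],[0,0,0,0,0,-6.5],[0,0,0,0,0,-6.5],[0,0,0,0,0,-6.5],[0,0,0,0,0,-6.5],[0,0,0,0,0,-6.5],[0,0,0,0,0,-6.5]]'
python3 - <<'E'
from seg import *
c=shot('wrist'); cv2.imwrite('pics/w1.png',c['img'][...,::-1]); w=cloud(c); np.savez('w1.npz',w=w,img=c['img'])
m=(abs(w[...,0]-.556)<.1)&(abs(w[...,1]+.273)<.1); p=w[m]
print(np.histogram(p[:,2],np.arange(0,.13,.01)))
for lo,hi in [(.049,.057),(.088,.098)]:
    q=p[(p[:,2]>lo)&(p[:,2]<hi)]; rect(q,str(lo)); h=cv2.convexHull((q[:,:2]*1000).astype(np.float32)); print(cv2.approxPolyDP(h,5,True)[:,0].round().tolist())
E
python3 d.py 0.543 -0.2855 0.12 204
```

```text
time: 2.82
ee_pos: [0.5424, -0.2824, 0.2478]
tcp_rot: [180.0, -0.0, -155.9]
wrist_force: [-0.3, 0.7, -0.2]
opening: 0.0857
(array([17567,     9,     8,     7,    11,  1484,    71,    74,    53,
        5249,     0,     0]), array([0.  , 0.01, 0.02, 0.03, 0.04, 0.05, 0.06, 0.07, 0.08, 0.09, 0.1 ,
       0.11, 0.12]))
0.049 1479 c 554.2 -267.2 size 125.7 64.2 ang 25.3 z med 0.0543
[[624.0, -268.0], [590.0, -215.0], [497.0, -263.0], [494.0, -282.0], [511.0, -323.0]]
0.088 5250 c 543.2 -284.3 size 90.2 56.0 ang 23.5 z med 0.0942
[[594.0, -292.0], [569.0, -244.0], [494.0, -280.0], [513.0, -327.0]]
t 2.87 tool shift [ 0.0007 -0.0031  0.1279] per row [ 0.0001 -0.0004  0.016 ] turn [ 0.03 -0.02  0.56] /row [ 0.   -0.    0.07] q [-27.5  13.8  20.   96.3   0.  -52.1] F [-0.5 -0.1 -0.3] open 0.0853
```

View pics/w1.png

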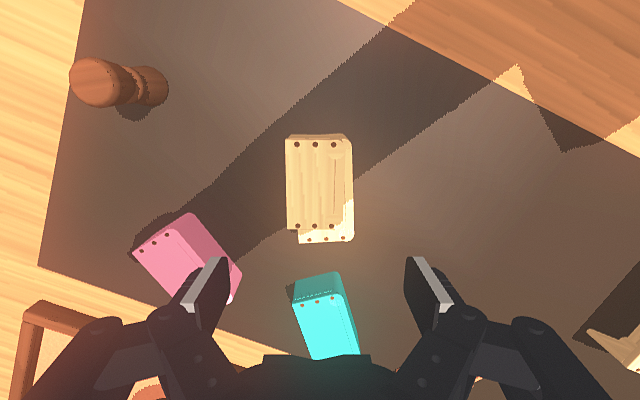

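```bash

python3 -m handwheel '[[0.0006,-0.0026,0.02,0,0,0],[0,0,0.03,0,0,0],[0,0,0.03,0,0,0],[0,0,0.03,0,0,0],[0,0,0.025,0,0,0],[0,0,0.015,0,0,0],[0,0,0.01,0,0,0],[0,0,0,0,0,0]]'
python3 d.py 0.543 -0.285 0.0865 204
python3 - <<'E'
from seg import *
c=shot('wrist'); cv2.imwrite('pics/w2.png',c['img'][...,::-1]); w=cloud(c)
m=(abs(w[...,0]-.556)<.1)&(abs(w[...,1]+.273)<.1); p=w[m]
q=p[(p[:,2]>.088)&(p[:,2]<.098)]; rect(q,''); 
E
```

```text
time: 3.53
ee_pos: [0.542, -0.2845, 0.0858]
tcp_rot: [179.8, -0.1, -156.3]
wrist_force: [0.5, 0.0, 0.1]
opening: 0.0854
t 3.53 tool shift [-0.0008 -0.0009 -0.0007] per row [-0.0001 -0.0001 -0.0001] turn [ 0.16 -0.13 -0.33] /row [ 0.02 -0.02 -0.04] q [-27.7  13.5   1.8  78.5   0.  -51.4] F [0.5 0.  0.1] open 0.0854
 21597 c 544.0 -286.2 size 95.3 100.8 ang 75.3 z med 0.0942
```

View pics/w2.png

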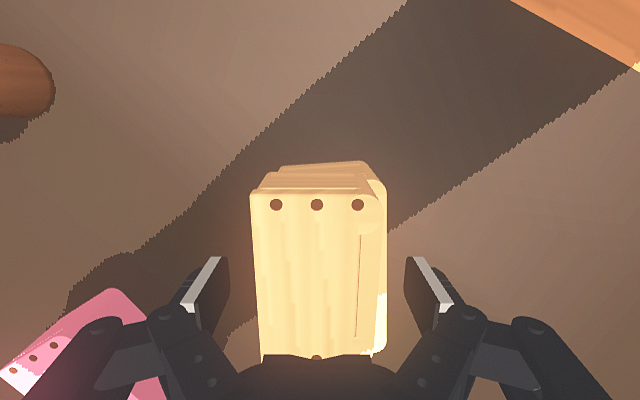

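The small stand's hole row (276, 317 and 357 px, centre 317) is centred between the pads (222 and 410). I'll close and lift.

```bash

python3 -m handwheel '[[0,0,0,0,0,0],[0,0,0,0,0,0],[0,0,0,0,0,0],[0,0,0,0,0,0],[0,0,0,0,0,0],[0,0,0,0,0,0],[0,0,0,0,0,0],[0,0,0,0,0,0]]' -1 30
python3 -m handwheel '[[0,0,0,0,0,0],[0,0,-0.002,0,0,0],[0,0,-0.005,0,0,0],[0,0,-0.01,0,0,0],[0,0,-0.015,0,0,0],[0,0,-0.015,0,0,0],[0,0,-0.015,0,0,0],[0,0,-0.015,0,0,0]]'
python3 d.py 0.40 -0.06 0.16 180 8
python3 - <<'E'
from seg import *
for n in ['scene','side']:
    c=shot(n); cv2.imwrite(f'pics/{n}3.png',c['img'][...,::-1]); w=cloud(c)
    m=(abs(w[...,0]-.556)<.1)&(abs(w[...,1]+.273)<.1); p=w[m]
    q=p[(p[:,2]>.045)&(p[:,2]<.060)]; rect(q,n);h=cv2.convexHull((q[:,:2]*1000).astype(np.float32)); print(cv2.approxPolyDP(h,5,True)[:,0].round().tolist())
E
```

```text
time: 4.25
ee_pos: [0.5437, -0.2854, 0.09]
tcp_rot: [-179.9, 0.1, -156.2]
wrist_force: [0.3, -0.1, 6.6]
opening: 0.0553
time: 4.92
ee_pos: [0.5429, -0.285, 0.1669]
tcp_rot: [-180.0, 0.0, -156.2]
wrist_force: [0.8, 0.9, -0.3]
opening: 0.0555
t 4.92 tool shift [0.0401 0.2636 0.0068] per row [0.005  0.0329 0.0009] turn [-2.000e-02  2.000e-02  2.377e+01] /row [-0.    0.    2.97] q [-27.7  12.8   9.9  87.   -0.  -51.5] F [ 0.8  0.9 -0.3] open 0.0555
scene 637 c 558.9 -269.1 size 120.8 68.5 ang 28.4 z med 0.0522
[[624.0, -271.0], [603.0, -226.0], [584.0, -217.0], [528.0, -247.0], [498.0, -282.0], [524.0, -324.0]]
side 741 c 557.6 -268.7 size 121.9 66.1 ang 28.1 z med 0.054
[[624.0, -269.0], [596.0, -216.0], [495.0, -267.0], [494.0, -275.0], [522.0, -325.0]]
```

```bash

python3 -m handwheel '[[-0.005,0.016,0,0,0,0],[-0.01,0.0313,0,0,0,0],[-0.01,0.0313,0,0,0,0],[-0.01,0.0313,0,0,0,0],[-0.01,0.0313,0,0,0,0],[-0.008,0.0313,0,0,0,0],[-0.005,0.016,0,0,0,3],[0,0,0,0,0,5]]'
python3 -m handwheel '[[0,0,0,0,0,6],[0,0,0.02,0,0,6],[0,0,0.03,0,0,3.8],[0,0,0.03,0,0,0],[0,0,0.02,0,0,0],[0,0,0.01,0,0,0],[0,0,0.005,0,0,0],[0,0,0,0,0,0]]'
python3 d.py 0.52 -0.09 0.037 180 8
```

```text
time: 5.68
ee_pos: [0.5194, -0.0861, 0.165]
tcp_rot: [179.9, -0.0, -164.2]
wrist_force: [0.8, 0.5, -0.9]
opening: 0.0554
time: 6.35
ee_pos: [0.5197, -0.0891, 0.0497]
tcp_rot: [180.0, -0.1, 180.0]
wrist_force: [-0.5, -0.7, -0.3]
opening: 0.0554
t 6.35 tool shift [-0.0004 -0.0009  0.0127] per row [-0.     -0.0001  0.0016] turn [ 0.01 -0.07 -0.03] /row [ 0.   -0.01 -0.  ] q [ -9.7   2.9 -14.2  73.   -0.   -9.7] F [-0.5 -0.7 -0.3] open 0.0554
```

```bash

python3 -m handwheel '[[0,0,0.004,0,0,0],[0,0,0.003,0,0,0],[0,0,0.002,0,0,0],[0,0,0.001,0,0,0],[0,0,0.001,0,0,0],[0,0,0.001,0,0,0],[0,0,0,0,0,0],[0,0,0,0,0,0]]'
```

```text
time: 7.02
ee_pos: [0.5201, -0.0891, 0.0384]
tcp_rot: [180.0, 0.0, 180.0]
wrist_force: [0.2, 0.4, -0.6]
opening: 0.0554
```

```bash

python3 -m handwheel '[[0,0,0.001,0,0,0],[0,0,0.001,0,0,0],[0,0,0,0,0,0],[0,0,0,0,0,0],[0,0,0,0,0,0],[0,0,0,0,0,0],[0,0,0,0,0,0],[0,0,0,0,0,0]]'
python3 - <<'E'
from seg import *
for n in ['scene','side']:
    c=shot(n); w=cloud(c); p=w[(abs(w[...,0]-.52)<.07)&(abs(w[...,1]+.09)<.06)]
    q=p[(p[:,2]>.03)&(p[:,2]<.05)]; print(n,np.percentile(q[:,2],[25,50,75,90]))
E
```

```text
time: 7.68
ee_pos: [0.5202, -0.0891, 0.037]
tcp_rot: [-180.0, 0.0, 180.0]
wrist_force: [-2.8, 1.1, 5.9]
opening: 0.0551
scene [0.03707832 0.03899867 0.04098253 0.04273822]
side [0.03932851 0.04090259 0.04211093 0.04364415]
```

```bash

python3 -m handwheel '[[0,0,0,0,0,0],[0,0,0,0,0,0],[0,0,0,0,0,0],[0,0,0,0,0,0],[0,0,-0.01,0,0,0],[0,0,-0.03,0,0,0],[0,0,-0.035,0,0,0],[0,0,-0.035,0,0,0]]' 1
python3 d.py 0.558 -0.269 0.16 208 6
```

```text
time: 8.45
ee_pos: [0.5195, -0.089, 0.1479]
tcp_rot: [180.0, -0.1, 180.0]
wrist_force: [0.4, -0.1, 0.4]
opening: 0.0857
t 8.45 tool shift [-0.0386 -0.1799 -0.0122] per row [-0.0064 -0.03   -0.002 ] turn [ 2.000e-02 -5.000e-02 -2.803e+01] /row [ 0.   -0.01 -4.67] q [-9.7  1.1 -5.1 83.9  0.  -9.7] F [ 0.4 -0.1  0.4] open 0.0857
```

```bash

python3 -m handwheel '[[-0.004,-0.018,0,0,0,0],[-0.0077,-0.036,0,0,0,0],[-0.0077,-0.036,0,0,0,0],[-0.0077,-0.036,0,0,0,0],[-0.0077,-0.036,0,0,0,0],[-0.0038,-0.018,0,0,0,0],[0,0,-0.006,0,0,-4],[0,0,-0.006,0,0,-7]]'
python3 -m handwheel '[[0,0,0,0,0,-7],[0,0,0,0,0,-6],[0,0,0,0,0,-4],[0,0,0,0,0,0],[0,0,0,0,0,0],[0,0,0,0,0,0],[0,0,0,0,0,0],[0,0,0,0,0,0]]'
python3 - <<'E'
from seg import *
c=shot('wrist'); w=cloud(c); cv2.imwrite('pics/w4.png',c['img'][...,::-1])
p=w[(abs(w[...,0]-.558)<.1)&(abs(w[...,1]+.269)<.1)]
q=p[(p[:,2]>.048)&(p[:,2]<.06)]; rect(q,'mid'); h=cv2.convexHull((q[:,:2]*1000).astype(np.float32)); print(cv2.approxPolyDP(h,4,True)[:,0].round().tolist())
E
python3 d.py 0.558 -0.269 0.0465 208
```

```text
time: 9.12
ee_pos: [0.5582, -0.2706, 0.1582]
tcp_rot: [180.0, -0.1, -169.0]
wrist_force: [-1.0, 0.1, -0.2]
opening: 0.0854
time: 9.78
ee_pos: [0.5585, -0.2691, 0.1584]
tcp_rot: [180.0, -0.0, -152.1]
wrist_force: [-0.2, -0.1, 0.2]
opening: 0.0854
mid 11263 c 557.7 -267.6 size 118.9 65.2 ang 27.7 z med 0.0542
[[624.0, -268.0], [596.0, -217.0], [589.0, -215.0], [496.0, -264.0], [493.0, -271.0], [521.0, -323.0]]
t 9.83 tool shift [0.0004 0.0004 0.1118] per row [0.0001 0.     0.014 ] turn [ 0.   -0.   -0.08] /row [ 0.   -0.   -0.01] q [-25.7  13.8  10.1  86.3  -0.  -53.6] F [ 0.6 -0.1 -0.3] open 0.0852
```

View pics/w4.png

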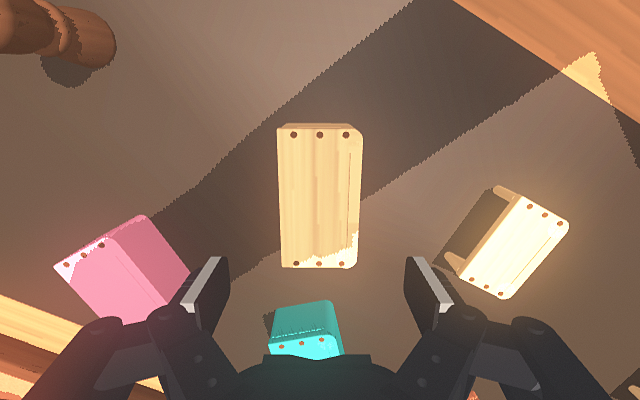

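Middle is centred at (319,197) and square to the jaws. The small stand is upright at (510,245), open front to the left. Descending.

```bash

python3 -m handwheel '[[0,0.0005,0.012,0,0,0],[0,0,0.025,0,0,0],[0,0,0.03,0,0,0],[0,0,0.025,0,0,0],[0,0,0.012,0,0,0],[0,0,0.006,0,0,0],[0,0,0.002,0,0,0],[0,0,0,0,0,0]]'
python3 -m handwheel '[[0,0,0,0,0,0],[0,0,0,0,0,0],[0,0,0,0,0,0],[0,0,0,0,0,0],[0,0,0,0,0,0],[0,0,0,0,0,0],[0,0,0,0,0,0],[0,0,0,0,0,0]]' -1 40
python3 -m handwheel '[[0,0,-0.002,0,0,0],[0,0,-0.008,0,0,0],[0,0,-0.015,0,0,0],[0,0,-0.02,0,0,0],[0,0,-0.025,0,0,0],[0,0,-0.02,0,0,0],[0,0,-0.01,0,0,0],[0,0,0,0,0,0]]'
python3 - <<'E'
from seg import *
for n in ['scene','side']:
    c=shot(n); w=cloud(c)
    p=w[(abs(w[...,0]-.537)<.1)&(abs(w[...,1]-.225)<.1)&(w[...,2]>.06)&(w[...,2]<.075)]
    rect(p,n); h=cv2.convexHull((p[:,:2]*1000).astype(np.float32)); print(cv2.approxPolyDP(h,4,True)[:,0].round().tolist())
    # front-edge & back-edge line fit by x bins
    b=[(x,np.percentile(s,3),np.percentile(s,97)) for x in np.arange(.475,.60,.01) if len(s:=p[abs(p[:,0]-x)<.005,1])>5]; b=np.array(b)
    print(np.polyfit(b[:,0]-.537,b[:,1],1),np.polyfit(b[:,0]-.537,b[:,2],1))
E
python3 d.py 0.537 0.11 0.13 180
```

```text
time: 10.5
ee_pos: [0.5586, -0.2689, 0.0469]
tcp_rot: [-180.0, 0.0, -152.0]
wrist_force: [0.8, 0.1, 0.0]
opening: 0.0852
time: 11.17
ee_pos: [0.5592, -0.2691, 0.0482]
tcp_rot: [-179.9, 0.1, -152.0]
wrist_force: [-1.2, 0.9, 6.7]
opening: 0.0642
time: 11.83
ee_pos: [0.5593, -0.2692, 0.1494]
tcp_rot: [-179.8, 0.1, -152.0]
wrist_force: [-0.1, -1.3, -1.9]
opening: 0.0641
scene 666 c 536.9 225.5 size 150.0 79.8 ang 0.6 z med 0.0651
[[609.0, 193.0], [610.0, 254.0], [597.0, 266.0], [468.0, 262.0], [462.0, 253.0], [465.0, 190.0], [578.0, 186.0]]
[-0.00899681  0.1900955 ] [0.020079   0.26011677]
side 452 c 536.6 224.9 size 147.5 80.2 ang 1.0 z med 0.0672
[[610.0, 193.0], [606.0, 265.0], [477.0, 264.0], [466.0, 255.0], [464.0, 185.0], [571.0, 186.0]]
[0.00024527 0.18867975] [0.02679699 0.25926294]
t 11.93 tool shift [-0.1588  0.3445  0.0158] per row [-0.0199  0.0431  0.002 ] turn [ 1.000e-02 -1.000e-02  2.797e+01] /row [ 0.  -0.   3.5] q [-25.7  13.7   8.6  84.9  -0.  -53.7] F [-0.7  0.3 -1.8] open 0.064
```

```bash

python3 -m handwheel '[[-0.006,0.013,0,0,0,0],[-0.012,0.026,0,0,0,0],[-0.0148,0.0322,0,0,0,0],[-0.0148,0.0322,0,0,0,0],[-0.0148,0.0322,0,0,0,0],[-0.0148,0.0322,0,0,0,0],[-0.0148,0.0322,0,0,0,0],[-0.0148,0.0322,0,0,0,0]]'
python3 -m handwheel '[[-0.0148,0.0322,0,0,0,0],[-0.0148,0.0322,0,0,0,0],[-0.0148,0.0322,0,0,0,0],[-0.01,0.02,0,0,0,2],[0,0,0,0,0,6],[0,0,0,0,0,7],[0,0,0,0,0,7],[0,0,0,0,0,5.3]]'
python3 d.py 0.537 0.12 0.05 180.7
```

```text
time: 12.6
ee_pos: [0.5424, -0.0114, 0.1446]
tcp_rot: [179.9, -0.1, -152.0]
wrist_force: [1.3, 0.7, -1.5]
opening: 0.0641
time: 13.27
ee_pos: [0.5359, 0.1156, 0.1445]
tcp_rot: [-180.0, -0.2, -179.6]
wrist_force: [0.7, -0.5, -1.3]
opening: 0.0642
t 13.27 tool shift [-0.0014  0.0044  0.0945] per row [-0.0002  0.0006  0.0118] turn [-0.03 -0.16 -0.34] /row [-0.   -0.02 -0.04] q [12.2  4.1 -2.4 83.7  0.  11.8] F [ 0.7 -0.5 -1.3] open 0.0642
```

```bash

python3 -m handwheel '[[-0.0014,0.0044,0.012,0,0,0],[0,0,0.025,0,0,0],[0,0,0.025,0,0,0],[0,0,0.015,0,0,0],[0,0,0.008,0,0,0],[0,0,0.004,0,0,0],[0,0,0,0,0,0],[0,0,0,0,0,0]]'
python3 -m handwheel '[[0,0,0.002,0,0,0],[0,0,0.001,0,0,0],[0,0,0.001,0,0,0],[0,0,0.001,0,0,0],[0,0,0.001,0,0,0],[0,0,0,0,0,0],[0,0,0,0,0,0],[0,0,0,0,0,0]]'
```

```text
time: 13.93
ee_pos: [0.5386, 0.1195, 0.0577]
tcp_rot: [180.0, 0.0, -179.3]
wrist_force: [0.5, 0.2, -0.8]
opening: 0.0642
time: 14.6
ee_pos: [0.5385, 0.1193, 0.0513]
tcp_rot: [180.0, -0.0, -179.3]
wrist_force: [-0.0, -0.7, -1.5]
opening: 0.0643
```

```bash

python3 -m handwheel '[[0,0,0.001,0,0,0],[0,0,0.001,0,0,0],[0,0,0.001,0,0,0],[0,0,0.0005,0,0,0],[0,0,0,0,0,0],[0,0,0,0,0,0],[0,0,0,0,0,0],[0,0,0,0,0,0]]'
```

```text
time: 15.27
ee_pos: [0.5385, 0.1194, 0.0482]
tcp_rot: [180.0, 0.0, -179.3]
wrist_force: [-3.0, 0.1, 6.4]
opening: 0.0641
```

```bash

python3 -m handwheel '[[0,0,0,0,0,0],[0,0,0,0,0,0],[0,0,0,0,0,0],[0,0,0,0,0,0],[0,0,-0.012,0,0,0],[0,0,-0.03,0,0,0],[0,0,-0.04,0,0,0],[0,0,-0.04,0,0,0]]' 1
cat > rel.py <<'E'
from seg import *
def edges(p,tag):
    rect(p,tag); h=cv2.convexHull((p[:,:2]*1000).astype(np.float32)); print('  ',cv2.approxPolyDP(h,4,True)[:,0].round().tolist())
for n in ['scene','side','wrist']:
    c=shot(n); w=cloud(c); cv2.imwrite(f'pics/{n}_{monitor.get_obs()["time"]:.1f}.png',c['img'][...,::-1])
    nearx=abs(w[...,0]-.538)<.1; z=w[...,2]; y=w[...,1]
    edges(w[nearx&(z>.06)&(z<.075)&(abs(y-.225)<.06)],n+' large')
    edges(w[nearx&(z>.047)&(z<.059)&(y>.0)&(y<.2)],n+' z53')
    edges(w[nearx&(z>.034)&(z<.0465)&(y>-.2)&(y<.17)],n+' z40')
E
python3 rel.py; ls pics
```

```text
time: 15.93
ee_pos: [0.5377, 0.1192, 0.1714]
tcp_rot: [-180.0, -0.1, -179.3]
wrist_force: [1.3, 0.1, 0.2]
opening: 0.0851
scene large 664 c 537.5 225.0 size 150.6 78.5 ang 1.8 z med 0.0648
   [[610.0, 255.0], [597.0, 265.0], [473.0, 262.0], [462.0, 253.0], [465.0, 190.0], [543.0, 186.0], [606.0, 191.0], [611.0, 204.0]]
scene z53 535 c 540.9 139.1 size 145.8 115.9 ang 2.4 z med 0.052
   [[608.0, 200.0], [466.0, 190.0], [480.0, 89.0], [489.0, 84.0], [597.0, 85.0], [612.0, 189.0]]
scene z40 428 c 536.9 12.7 size 264.5 124.0 ang 89.4 z med 0.0391
   [[595.0, 144.0], [514.0, 133.0], [491.0, 116.0], [476.0, 88.0], [474.0, -85.0], [480.0, -119.0], [564.0, -117.0], [600.0, 100.0]]
side large 458 c 536.9 224.9 size 146.9 79.8 ang 1.0 z med 0.067
   [[608.0, 188.0], [605.0, 263.0], [468.0, 261.0], [468.0, 187.0]]
side z53 405 c 535.6 140.0 size 115.2 147.3 ang 88.5 z med 0.0544
   [[611.0, 195.0], [464.0, 200.0], [481.0, 86.0], [598.0, 88.0]]
side z40 415 c 534.5 7.2 size 258.2 117.4 ang 88.9 z med 0.0412
   [[480.0, 137.0], [476.0, -118.0], [562.0, -119.0], [595.0, 90.0], [588.0, 102.0]]
wrist large 15397 c 536.8 227.3 size 146.2 75.1 ang 0.7 z med 0.0673
   [[610.0, 258.0], [603.0, 265.0], [468.0, 263.0], [464.0, 190.0], [609.0, 191.0]]
wrist z53 9930 c 536.4 139.9 size 142.3 106.8 ang 0.8 z med 0.0543
   [[607.0, 191.0], [465.0, 192.0], [480.0, 87.0], [597.0, 88.0]]
wrist z40 6981 c 521.3 13.8 size 264.2 90.0 ang 89.5 z med 0.0411
   [[564.0, -118.0], [565.0, -69.0], [480.0, 146.0], [476.0, -116.0]]
scene0.png
scene3.png
scene_16.0.png
side0.png
side3.png
side_16.0.png
w1.png
w2.png
w4.png
wrist0.png
wrist_16.1.png
```

```bash

python3 -m handwheel '[[0,-0.015,0,0,0,0],[0,-0.025,0,0,0,0],[0,-0.02,0,0,0,-3],[0,0,0,0,0,-7],[0,0,0,0,0,-7],[0,0,0,0,0,-7],[0,0,0,0,0,-7],[0,0,0,0,0,-7]]'
python3 -m handwheel '[[0,0,0,0,0,-7],[0,0,0,0,0,-7],[0,0,0,0,0,-7],[0,0,0,0,0,-7],[0,0,0,0,0,-7],[0,0,0,0,0,-7],[0,0,0,0,0,-7],[0,0,0,0,0,-3]]'
python3 d.py 0.5375 0.06 0.035 270.7
```

```text
time: 16.75
ee_pos: [0.5387, 0.0592, 0.1691]
tcp_rot: [180.0, -0.1, -141.0]
wrist_force: [-0.1, -0.1, 0.2]
opening: 0.0853
time: 17.42
ee_pos: [0.5387, 0.0593, 0.1691]
tcp_rot: [179.9, -0.0, -88.9]
wrist_force: [-0.0, -0.4, 1.2]
opening: 0.0854
t 17.42 tool shift [-0.0007  0.001   0.1341] per row [-0.0001  0.0001  0.0168] turn [ 0.08 -0.01  0.37] /row [ 0.01 -0.    0.05] q [  6.3   3.1  -0.7  86.3  -0.  -84.8] F [-0.  -0.4  1.2] open 0.0854
```

```bash

python3 -m handwheel '[[0,0.001,0.012,0,0,0.4],[0,0,0.025,0,0,0],[0,0,0.035,0,0,0],[0,0,0.032,0,0,0],[0,0,0.02,0,0,0],[0,0,0.01,0,0,0],[0,0,0,0,0,0],[-0.004,0,0,0,0,0]]'
python3 -m handwheel '[[-0.004,0,0,0,0,0],[-0.005,0,0,0,0,0],[-0.005,0,0,0,0,0],[-0.005,0,0,0,0,0],[-0.005,0,0,0,0,0],[-0.005,0,0,0,0,0],[-0.005,0,0,0,0,0],[-0.004,0,0,0,0,0]]'
python3 -m handwheel '[[-0.004,0,0,0,0,0],[-0.005,0,0,0,0,0],[-0.005,0,0,0,0,0],[-0.005,0,0,0,0,0],[-0.005,0,0,0,0,0],[-0.004,0,0,0,0,0],[0,0,0,0,0,0],[0,0,0,0,0,0]]'
python3 - <<'E'
from h import *
c=shot('wrist'); cv2.imwrite('pics/w5.png',c['img'][...,::-1])
E
```

```text
time: 18.08
ee_pos: [0.5381, 0.0631, 0.0362]
tcp_rot: [180.0, -0.0, -89.8]
wrist_force: [0.6, 0.0, 0.3]
opening: 0.0854
time: 18.75
ee_pos: [0.538, 0.1019, 0.0358]
tcp_rot: [-180.0, -0.0, -89.7]
wrist_force: [-0.5, -2.1, 0.7]
opening: 0.0856
time: 19.42
ee_pos: [0.5377, 0.1297, 0.0356]
tcp_rot: [180.0, 0.0, -89.7]
wrist_force: [-0.5, -0.1, 0.5]
opening: 0.0852
```

View pics/w5.png

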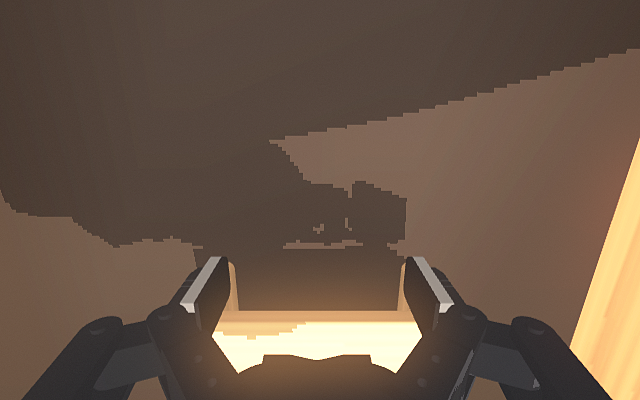

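The wrist view shows each finger bearing on a front side-board edge (231,285 and 406,285). I'll keep pushing.

```bash

python3 -m handwheel '[[-0.004,0,0,0,0,0],[-0.005,0,0,0,0,0],[-0.005,0,0,0,0,0],[-0.005,0,0,0,0,0],[-0.005,0,0,0,0,0],[-0.005,0,0,0,0,0],[-0.005,0,0,0,0,0],[-0.004,0,0,0,0,0]]'
python3 -m handwheel '[[-0.001,0,0,0,0,0],[-0.001,0,0,0,0,0],[-0.001,0,0,0,0,0],[-0.001,0,0,0,0,0],[-0.001,0,0,0,0,0],[-0.0005,0,0,0,0,0],[0,0,0,0,0,0],[0,0,0,0,0,0]]'
```

```text
time: 20.13
ee_pos: [0.5376, 0.168, 0.0358]
tcp_rot: [-180.0, 0.0, -89.7]
wrist_force: [0.2, -1.6, -0.2]
opening: 0.0855
time: 20.8
ee_pos: [0.5376, 0.1729, 0.0358]
tcp_rot: [180.0, 0.0, -89.7]
wrist_force: [-0.5, -1.2, -0.5]
opening: 0.0852
```

```bash

python3 -m handwheel '[[-0.001,0,0,0,0,0],[-0.001,0,0,0,0,0],[-0.001,0,0,0,0,0],[-0.001,0,0,0,0,0],[-0.0005,0,0,0,0,0],[0,0,0,0,0,0],[0,0,0,0,0,0],[0,0,0,0,0,0]]'
```

```text
time: 21.47
ee_pos: [0.5376, 0.1773, 0.0358]
tcp_rot: [-180.0, -0.0, -89.7]
wrist_force: [1.6, -2.2, 0.2]
opening: 0.0855
```

```bash

python3 -m handwheel '[[-0.0005,0,0,0,0,0],[-0.0005,0,0,0,0,0],[-0.0005,0,0,0,0,0],[-0.0005,0,0,0,0,0],[0,0,0,0,0,0],[0,0,0,0,0,0],[0,0,0,0,0,0],[0,0,0,0,0,0]]'
```

```text
time: 22.13
ee_pos: [0.5377, 0.1776, 0.0359]
tcp_rot: [-180.0, -0.2, -89.8]
wrist_force: [0.9, -12.4, 3.1]
opening: 0.0853
```

```bash

python3 -m handwheel '[[0.006,0,0,0,0,0],[0.02,0,0,0,0,0],[0.03,0,-0.01,0,0,0],[0.03,0,-0.03,0,0,0],[0.035,0,-0.035,0,0,0],[0.035,0,-0.03,0,0,0],[0.035,0,-0.01,0,0,0],[0.035,0,0,0,0,0]]'
python3 -m handwheel '[[0.025,0.01,0,0,0,6],[0,0,0,0,0,7],[0,0,0,0,0,7],[0,0,0,0,0,7],[0,0,0,0,0,7],[0,0,0,0,0,7],[0,0,0,0,0,7],[0,0,0,0,0,7]]'
python3 -m handwheel '[[0,0,0,0,0,7],[0,0,0,0,0,7],[0,0,0,0,0,7],[0,0,0,0,0,7],[0,0,0,0,0,7],[0,0,0,0,0,0],[0,0,0,0,0,0],[0,0,0,0,0,0]]'
python3 rel.py; python3 d.py 0.52 -0.09 0.037 180
```

```text
time: 22.8
ee_pos: [0.5398, -0.0385, 0.1455]
tcp_rot: [-179.7, 0.0, -89.7]
wrist_force: [0.6, -0.3, -1.2]
opening: 0.0856
time: 23.47
ee_pos: [0.5288, -0.062, 0.1418]
tcp_rot: [180.0, 0.0, -145.1]
wrist_force: [-0.3, 0.1, 0.9]
opening: 0.0851
time: 24.13
ee_pos: [0.5288, -0.0622, 0.1418]
tcp_rot: [180.0, 0.0, -179.5]
wrist_force: [0.5, 0.3, 0.0]
opening: 0.0854
scene large 674 c 538.8 225.4 size 150.7 80.4 ang 0.3 z med 0.0654
   [[611.0, 253.0], [591.0, 266.0], [468.0, 262.0], [464.0, 195.0], [469.0, 187.0], [595.0, 186.0], [612.0, 190.0]]
scene z53 83 c 539.4 188.4 size 143.7 11.4 ang 2.6 z med 0.052
   [[611.0, 197.0], [467.0, 190.0], [599.0, 185.0], [610.0, 189.0]]
scene z40 377 c 520.3 -91.0 size 93.9 58.0 ang 1.6 z med 0.0391
   [[564.0, -117.0], [567.0, -70.0], [555.0, -63.0], [476.0, -67.0], [473.0, -93.0], [479.0, -118.0]]
side large 424 c 535.6 225.7 size 82.5 145.1 ang 89.8 z med 0.0672
   [[605.0, 263.0], [517.0, 267.0], [476.0, 263.0], [467.0, 258.0], [463.0, 244.0], [464.0, 187.0], [592.0, 188.0], [598.0, 193.0], [608.0, 250.0]]
side z53 110 c 529.9 191.4 size 16.3 131.0 ang 88.3 z med 0.0534
   [[595.0, 187.0], [584.0, 198.0], [479.0, 199.0], [464.0, 189.0], [539.0, 183.0]]
side z40 375 c 520.7 -90.5 size 91.3 59.8 ang 0.4 z med 0.041
   [[566.0, -66.0], [547.0, -61.0], [481.0, -64.0], [475.0, -72.0], [476.0, -119.0], [562.0, -120.0]]
wrist large 340 c 591.3 191.9 size 36.7 5.6 ang 0.5 z med 0.0635
   [[610.0, 192.0], [573.0, 190.0]]
wrist z53 1220 c 568.5 189.9 size 82.9 13.1 ang 5.9 z med 0.0526
   [[610.0, 194.0], [601.0, 200.0], [527.0, 187.0], [592.0, 186.0]]
wrist z40 7771 c 520.3 -89.5 size 90.2 56.1 ang 0.0 z med 0.0412
   [[564.0, -66.0], [479.0, -63.0], [476.0, -117.0], [564.0, -117.0]]
t 24.28 tool shift [ 0.0089 -0.0277  0.1048] per row [ 0.0011 -0.0035  0.0131] turn [0.01 0.   0.39] /row [0.   0.   0.05] q [-6.7  1.8 -5.1 83.2  0.  -7.1] F [ 0.1  0.3 -0.4] open 0.0853
```

```bash

python3 -m handwheel '[[0.0086,-0.0277,0,0,0,0.3],[0,0,0.02,0,0,0],[0,0,0.03,0,0,0],[0,0,0.03,0,0,0],[0,0,0.015,0,0,0],[0,0,0.008,0,0,0],[0,0,0.002,0,0,0],[0,0,0,0,0,0]]'
python3 -m handwheel '[[0,0,0,0,0,0],[0,0,0,0,0,0],[0,0,0,0,0,0],[0,0,0,0,0,0],[0,0,0,0,0,0],[0,0,0,0,0,0],[0,0,0,0,0,0],[0,0,0,0,0,0]]' -1 30
python3 -m handwheel '[[0,0,-0.002,0,0,0],[0,0,-0.008,0,0,0],[0,0,-0.015,0,0,0],[0,0,-0.015,0,0,0],[0,0,-0.015,0,0,0],[0,0,-0.01,0,0,0],[0,0,-0.005,0,0,0],[0,0,0,0,0,0]]'
python3 d.py 0.538 0.12 0.1 180.5
```

```text
time: 24.95
ee_pos: [0.5204, -0.09, 0.0371]
tcp_rot: [180.0, 0.0, -180.0]
wrist_force: [0.1, -0.5, 1.0]
opening: 0.0858
time: 25.62
ee_pos: [0.5211, -0.0901, 0.0383]
tcp_rot: [-180.0, 0.1, 180.0]
wrist_force: [0.1, -0.2, 6.8]
opening: 0.0552
time: 26.28
ee_pos: [0.5208, -0.0901, 0.1081]
tcp_rot: [-180.0, 0.1, 180.0]
wrist_force: [0.1, 0.3, -1.3]
opening: 0.0551
t 26.28 tool shift [-0.0171  0.2101  0.0081] per row [-0.0021  0.0263  0.001 ] turn [-0.02  0.1  -0.53] /row [-0.    0.01 -0.07] q [-9.8  1.5 -9.  79.3  0.  -9.8] F [ 0.1  0.3 -1.3] open 0.0551
```

```bash

python3 -m handwheel '[[-0.001,0.012,0,0,0,0],[-0.002,0.025,0,0,0,0],[-0.003,0.035,0,0,0,0],[-0.003,0.035,0,0,0,0],[-0.003,0.035,0,0,0,0],[-0.003,0.035,0,0,0,-0.5],[-0.002,0.021,0,0,0,0],[0,0.01,0,0,0,0]]'
python3 -m handwheel '[[0,0,0.01,0,0,0],[0,0,0.02,0,0,0],[0,0,0.02,0,0,0],[0,0,0.01,0,0,0],[0,0,0.004,0,0,0],[0,0,0.001,0,0,0],[0,0,0,0,0,0],[0,0,0,0,0,0]]'
python3 d.py 0.538 0.12 0.038 180.5
```

```text
time: 26.95
ee_pos: [0.5365, 0.1212, 0.1056]
tcp_rot: [180.0, -0.1, -179.4]
wrist_force: [0.3, 0.1, -0.6]
opening: 0.0553
time: 27.62
ee_pos: [0.5377, 0.1178, 0.0428]
tcp_rot: [180.0, 0.1, -179.6]
wrist_force: [0.5, 0.8, -0.2]
opening: 0.0556
t 27.62 tool shift [-0.0004  0.0022  0.0048] per row [-0.      0.0003  0.0006] turn [ 0.02  0.08 -0.06] /row [ 0.    0.01 -0.01] q [ 12.4   6.1 -11.5  72.3  -0.   11.9] F [ 0.5  0.8 -0.2] open 0.0556
```

```bash

python3 -m handwheel '[[0,0,0.001,0,0,0],[0,0,0.001,0,0,0],[0,0,0.001,0,0,0],[0,0,0.001,0,0,0],[0,0,0.001,0,0,0],[0,0,0,0,0,0],[0,0,0,0,0,0],[0,0,0,0,0,0]]'
```

```text
time: 28.28
ee_pos: [0.5373, 0.1181, 0.0383]
tcp_rot: [180.0, 0.1, -179.5]
wrist_force: [-5.0, -1.0, 10.6]
opening: 0.0552
```

```bash

python3 -m handwheel '[[0,0,0,0,0,0],[0,0,0,0,0,0],[0,0,0,0,0,0],[0,0,0,0,0,0],[0,0,-0.012,0,0,0],[0,0,-0.03,0,0,0],[0,0,-0.04,0,0,0],[0,0,-0.04,0,0,0]]' 1
python3 rel.py; cp pics/wrist_29*.png pics/w6.png; python3 d.py 0.5375 0.06 0.16 270.7
```

```text
time: 28.95
ee_pos: [0.5363, 0.1178, 0.1604]
tcp_rot: [-180.0, -0.1, -179.5]
wrist_force: [0.2, 0.1, 0.6]
opening: 0.0853
scene large 661 c 535.8 226.2 size 149.4 78.6 ang 1.1 z med 0.0652
   [[609.0, 189.0], [608.0, 256.0], [597.0, 265.0], [478.0, 264.0], [464.0, 256.0], [465.0, 194.0], [477.0, 186.0]]
scene z53 79 c 529.0 164.9 size 118.3 134.2 ang 69.9 z med 0.0515
   [[572.0, 86.0], [609.0, 199.0], [467.0, 190.0], [501.0, 129.0]]
scene z40 336 c 536.7 116.3 size 59.7 95.3 ang 89.1 z med 0.0392
   [[581.0, 138.0], [570.0, 145.0], [489.0, 142.0], [492.0, 90.0], [583.0, 88.0]]
side large 441 c 536.1 224.9 size 145.7 79.4 ang 1.4 z med 0.0672
   [[610.0, 193.0], [607.0, 237.0], [594.0, 266.0], [484.0, 263.0], [466.0, 255.0], [464.0, 188.0], [599.0, 187.0]]
side z53 111 c 537.4 191.1 size 15.4 147.9 ang 89.7 z med 0.0529
   [[611.0, 197.0], [463.0, 199.0], [467.0, 188.0], [489.0, 184.0], [608.0, 188.0]]
side z40 265 c 537.0 115.2 size 90.9 59.7 ang 0.8 z med 0.0411
   [[580.0, 139.0], [563.0, 145.0], [497.0, 141.0], [491.0, 127.0], [493.0, 87.0], [544.0, 86.0], [580.0, 91.0]]
wrist large 16337 c 536.6 227.4 size 145.7 75.7 ang 0.5 z med 0.0673
   [[609.0, 191.0], [606.0, 263.0], [472.0, 265.0], [463.0, 256.0], [465.0, 189.0]]
wrist z53 1074 c 534.9 191.0 size 11.2 142.6 ang 88.0 z med 0.0538
   [[606.0, 191.0], [464.0, 199.0], [465.0, 191.0], [480.0, 187.0]]
wrist z40 6398 c 536.5 117.8 size 90.3 56.1 ang 0.4 z med 0.0413
   [[581.0, 92.0], [577.0, 145.0], [493.0, 142.0], [492.0, 90.0]]
t 29.1 tool shift [ 0.0017 -0.0583  0.0034] per row [ 0.0002 -0.0073  0.0004] turn [ -0.24   0.36 -90.23] /row [ -0.03   0.04 -11.28] q [12.4  3.9 -0.4 85.3 -0.  11.9] F [-0.4 -1.2 -0. ] open 0.0853
```

View pics/w6.png

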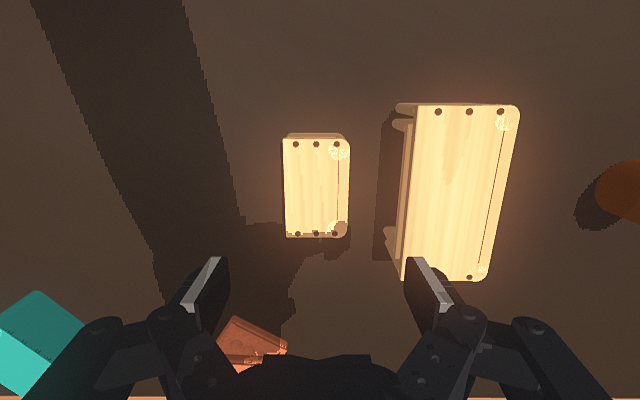

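```bash

python3 -m handwheel '[[0,-0.015,0,0,0,0],[0,-0.025,0,0,0,0],[0,-0.02,0,0,0,-3],[0,0,0,0,0,-7],[0,0,0,0,0,-7],[0,0,0,0,0,-7],[0,0,0,0,0,-7],[0,0,0,0,0,-7]]' 0.65
python3 -m handwheel '[[0,0,0,0,0,-7],[0,0,0,0,0,-7],[0,0,0,0,0,-7],[0,0,0,0,0,-7],[0,0,0,0,0,-7],[0,0,0,0,0,-7],[0,0,0,0,0,-7],[0,0,0,0,0,-3]]'
python3 d.py 0.5372 0.06 0.03 270.6
```

```text
time: 29.77
ee_pos: [0.5371, 0.0578, 0.1581]
tcp_rot: [180.0, -0.1, -141.2]
wrist_force: [-0.9, -0.1, 0.7]
opening: 0.0703
time: 30.43
ee_pos: [0.5371, 0.058, 0.1581]
tcp_rot: [179.9, -0.0, -89.1]
wrist_force: [0.5, 0.4, 0.4]
opening: 0.0708
t 30.43 tool shift [-0.0021 -0.0003  0.1281] per row [-0.0003 -0.      0.016 ] turn [ 0.09 -0.01  0.27] /row [ 0.01 -0.    0.03] q [  6.2   2.9  -2.1  85.1   0.  -84.7] F [0.5 0.4 0.4] open 0.0708
```

```bash

python3 -m handwheel '[[-0.002,0,0.012,0,0,0.3],[0,0,0.025,0,0,0],[0,0,0.033,0,0,0],[0,0,0.03,0,0,0],[0,0,0.018,0,0,0],[0,0,0.009,0,0,0],[0,0,0,0,0,0],[-0.004,0,0,0,0,0]]'
python3 -m handwheel '[[-0.004,0,0,0,0,0],[-0.005,0,0,0,0,0],[-0.005,0,0,0,0,0],[-0.005,0,0,0,0,0],[-0.005,0,0,0,0,0],[-0.005,0,0,0,0,0],[-0.005,0,0,0,0,0],[-0.004,0,0,0,0,0]]'
python3 -m handwheel '[[-0.004,0,0,0,0,0],[-0.005,0,0,0,0,0],[-0.005,0,0,0,0,0],[-0.005,0,0,0,0,0],[-0.005,0,0,0,0,0],[-0.005,0,0,0,0,0],[-0.004,0,0,0,0,0],[0,0,0,0,0,0]]'
python3 d.py 0.5372 0.1775 0.03 270.6
```

```text
time: 31.1
ee_pos: [0.5374, 0.0638, 0.0318]
tcp_rot: [180.0, -0.0, -89.9]
wrist_force: [-0.8, -0.5, 0.7]
opening: 0.0703
time: 31.77
ee_pos: [0.5375, 0.1026, 0.0319]
tcp_rot: [-180.0, 0.0, -89.8]
wrist_force: [-0.4, -0.8, 0.2]
opening: 0.0703
time: 32.43
ee_pos: [0.5373, 0.1358, 0.0318]
tcp_rot: [180.0, 0.0, -89.8]
wrist_force: [0.4, 0.1, 0.1]
opening: 0.0703
t 32.43 tool shift [-0.0417 -0.0001  0.0018] per row [-0.0052 -0.      0.0002] turn [ 0.01  0.01 -0.39] /row [ 0.    0.   -0.05] q [ 14.2   7.  -11.8  71.2   0.  -76. ] F [0.4 0.1 0.1] open 0.0703
```

```bash

python3 -m handwheel '[[-0.004,0,0,0,0,0],[-0.005,0,0,0,0,0],[-0.005,0,0,0,0,0],[-0.005,0,0,0,0,0],[-0.005,0,0,0,0,0],[-0.005,0,0,0,0,0],[-0.004,0,0,0,0,0],[-0.002,0,0,0,0,0]]'
python3 -m handwheel '[[-0.001,0,0,0,0,0],[-0.001,0,0,0,0,0],[-0.001,0,0,0,0,0],[-0.001,0,0,0,0,0],[-0.0005,0,0,0,0,0],[0,0,0,0,0,0],[0,0,0,0,0,0],[0,0,0,0,0,0]]'
```

```text
time: 33.1
ee_pos: [0.5372, 0.1707, 0.0318]
tcp_rot: [180.0, 0.0, -89.8]
wrist_force: [0.2, -0.1, -0.9]
opening: 0.0705
time: 33.77
ee_pos: [0.5373, 0.1741, 0.0319]
tcp_rot: [-180.0, -0.0, -89.9]
wrist_force: [-0.0, -5.2, 1.2]
opening: 0.0705
```

```bash

python3 -m handwheel '[[-0.001,0,0,0,0,0],[-0.001,0,0,0,0,0],[-0.001,0,0,0,0,0],[0,0,0,0,0,0],[0,0,0,0,0,0],[0,0,0,0,0,0],[0,0,0,0,0,0],[0,0,0,0,0,0]]'
```

```text
time: 34.43
ee_pos: [0.5379, 0.1752, 0.0321]
tcp_rot: [-179.9, -0.3, -89.9]
wrist_force: [3.5, -17.0, 3.2]
opening: 0.07
```

```bash

python3 -m handwheel '[[0.006,0,0,0,0,0],[0.02,0,0,0,0,0],[0.03,0,-0.01,0,0,0],[0.03,0,-0.03,0,0,0],[0.035,0,-0.03,0,0,0],[0.035,0,-0.02,0,0,0],[0.02,0,-0.01,0,0,0],[0,0,0,0,0,0]]'
python3 - <<'E'
from seg import *
ims=[]
for n in ['scene','side']:
    c=shot(n); w=cloud(c); np.savez(n+'9.npz',w=w,img=c['img'])
    M=np.linalg.inv(c['M']); q=M[:3,:3]@np.array([.537,.19,.03])+M[:3,3]; u,v=int(c['fx']*q[0]/q[2]+c['cx']),int(c['fy']*q[1]/q[2]+c['cy'])
    ims.append(cv2.resize(c['img'][v-30:v+30,u-40:u+40,::-1],(400,300),interpolation=cv2.INTER_CUBIC))
    # frontal y by height/x in the mouth
    for x in np.arange(.475,.605,.01):
        s=[]
        for lo,hi in [(.008,.03),(.032,.041),(.042,.054),(.056,.066)]:
            m=(abs(w[...,0]-x)<.005)&(w[...,2]>lo)&(w[...,2]<hi)&(w[...,1]>.15)&(w[...,1]<.25); k=w[m][:,1]
            s.append(f'{np.median(k):.3f}({len(k)})' if len(k) else '-')
        print(n,round(x,3),s)
cv2.imwrite('pics/crop7.png',np.hstack(ims))
E
```

```text
time: 35.1
ee_pos: [0.5389, 0.0025, 0.1316]
tcp_rot: [-179.7, 0.0, -90.0]
wrist_force: [0.6, -0.4, 0.3]
opening: 0.0706
scene 0.475 ['0.189(7)', '-', '0.189(4)', '0.220(28)']
scene 0.485 ['0.188(6)', '0.189(4)', '0.189(6)', '0.213(22)']
scene 0.495 ['0.185(10)', '0.186(6)', '0.189(3)', '0.211(23)']
scene 0.505 ['0.187(3)', '0.187(5)', '0.188(6)', '0.218(26)']
scene 0.515 ['0.171(1)', '0.186(3)', '0.189(5)', '0.218(21)']
scene 0.525 ['-', '0.186(6)', '0.189(3)', '0.219(30)']
scene 0.535 ['0.186(1)', '0.188(5)', '0.189(7)', '0.217(24)']
scene 0.545 ['0.186(1)', '0.188(5)', '0.190(8)', '0.223(22)']
scene 0.555 ['-', '0.185(4)', '0.188(8)', '0.217(24)']
scene 0.565 ['0.187(1)', '0.186(5)', '0.190(5)', '0.214(27)']
scene 0.575 ['0.187(10)', '0.187(5)', '0.189(8)', '0.229(22)']
scene 0.585 ['0.189(8)', '0.187(3)', '0.190(7)', '0.219(28)']
scene 0.595 ['0.190(16)', '0.194(3)', '0.191(6)', '0.210(24)']
side 0.475 ['0.193(13)', '0.193(6)', '0.191(6)', '0.191(10)']
side 0.485 ['0.188(10)', '0.186(3)', '0.187(7)', '0.193(9)']
side 0.495 ['0.187(18)', '0.186(6)', '0.190(8)', '0.189(6)']
side 0.505 ['0.189(1)', '0.185(6)', '0.188(9)', '0.207(8)']
side 0.515 ['-', '0.187(5)', '0.189(6)', '0.204(12)']
side 0.525 ['-', '0.187(4)', '0.188(12)', '0.194(10)']
side 0.535 ['-', '0.186(8)', '0.189(7)', '0.211(4)']
side 0.545 ['-', '0.187(6)', '0.188(2)', '0.231(1)']
side 0.555 ['-', '0.184(2)', '0.184(1)', '-']
side 0.565 ['-', '-', '-', '-']
side 0.575 ['0.185(3)', '0.185(2)', '-', '0.220(1)']
side 0.585 ['0.190(11)', '0.194(4)', '0.190(3)', '0.244(2)']
side 0.595 ['0.187(5)', '0.187(2)', '0.189(4)', '-']
```

View pics/crop7.png

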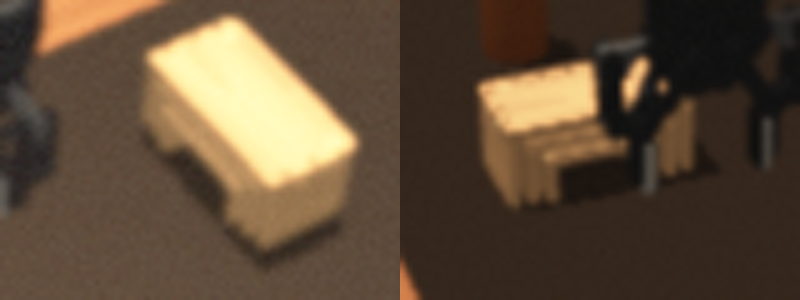

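The small stand is about 2.4 mm proud: its front is at y≈0.1865 and the middle's is at 0.189. It stopped hard at 17 N. A likely cause is the thicker upper finger links meeting the large stand's top edge, since I pushed 4 mm lower this time. I'll retry higher.

```bash

python3 -m handwheel '[[-0.01,0.0005,0,0,0,0],[-0.03,0.0005,0,0,0,0],[-0.035,0.0005,0,0,0,0],[-0.035,0,0.01,0,0,0],[-0.025,0,0.02,0,0,0],[-0.01,0,0.03,0,0,0],[0,0,0.02,0,0,0],[0,0,0.007,0,0,0]]'
python3 -m handwheel '[[0,0,0.002,0,0,0],[-0.006,0,0,0,0,0],[-0.006,0,0,0,0,0],[-0.005,0,0,0,0,0],[-0.003,0,0,0,0,0],[-0.002,0,0,0,0,0],[0,0,0,0,0,0],[0,0,0,0,0,0]]'
python3 d.py 0.5373 0.1775 0.043 270.6
```

```text
time: 35.87
ee_pos: [0.5328, 0.1526, 0.0369]
tcp_rot: [179.6, -0.1, -89.6]
wrist_force: [-0.1, 0.8, 0.2]
opening: 0.0704
time: 36.53
ee_pos: [0.5359, 0.1725, 0.0397]
tcp_rot: [-180.0, 0.0, -89.8]
wrist_force: [0.2, 0.9, 0.3]
opening: 0.0704
t 36.53 tool shift [-0.005  -0.0015 -0.0033] per row [-0.0006 -0.0002 -0.0004] turn [-0.02  0.   -0.42] /row [-0.    0.   -0.05] q [ 17.8   7.9  -9.9  72.2  -0.  -72.3] F [0.2 0.9 0.3] open 0.0704
```

```bash

python3 -m handwheel '[[0,-0.0014,-0.0035,0,0,0],[-0.001,0,0,0,0,0],[-0.001,0,0,0,0,0],[-0.001,0,0,0,0,0],[-0.001,0,0,0,0,0],[0,0,0,0,0,0],[0,0,0,0,0,0],[0,0,0,0,0,0]]'
```

```text
time: 37.2
ee_pos: [0.5375, 0.1752, 0.0431]
tcp_rot: [-179.9, -0.1, -89.9]
wrist_force: [1.9, -7.8, 2.6]
opening: 0.0704
```

```bash

python3 -c "
from h import *
for k in range(3):
    o=monitor.get_obs(); print(o['wrist_force'].round(2),o['torque'].round(3),o['ee_pos'])
    F=o['wrist_force'];t=o['torque'];print('rx',t[2]/F[1],'rz',-t[0]/F[1]); cams.camera('side')
"
python3 -m handwheel '[[-0.002,0,0,0,0,0],[-0.001,0,0,0,0,0],[0,0,0,0,0,0],[0,0,0,0,0,0],[0,0,0,0,0,0],[0,0,0,0,0,0],[0,0,0,0,0,0],[0,0,0,0,0,0]]'
python3 -c "
from h import *
o=monitor.get_obs(); print(o['wrist_force'].round(2),o['torque'].round(3),o['ee_pos'])
F=o['wrist_force'];t=o['torque'];print('rx',t[2]/F[1],'rz',-t[0]/F[1])
"
```

```text
[ 1.87 -7.83  2.61] [-1.498 -0.245  0.266] [0.53753566 0.17521555 0.04313208]
rx -0.0339484040093129 rz -0.19133749865120223
[ 2.04 -6.83  3.45] [-1.461 -0.253  0.239] [0.53751353 0.1752099  0.04310344]
rx -0.035044122412767116 rz -0.21387225840940596
[ 1.58 -7.89  2.88] [-1.478 -0.194  0.23 ] [0.53751977 0.17523415 0.04313972]
rx -0.0290758975139372 rz -0.1872378197130018
time: 38.02
ee_pos: [0.5376, 0.1758, 0.0433]
tcp_rot: [-179.9, -0.4, -90.0]
wrist_force: [2.1, -21.3, 6.8]
opening: 0.0703
[  2.15 -21.3    6.8 ] [-4.154 -0.186  0.457] [0.53757671 0.17582124 0.04326795]
rx -0.021448278612909506 rz -0.1949650897583453
```

```bash

python3 -m handwheel '[[0.01,0,0,0,0,0],[0.025,0,0,0,0,0],[0.035,0,-0.02,0,0,0],[0.035,0,-0.035,0,0,0],[0.03,0,-0.03,0,0,0],[0,0,-0.01,0,-6,0],[0,0,0,0,-7,0],[0,0,0,0,-7,0]]'
python3 -m handwheel '[[0,0,0,0,-7,0],[0,0,0,0,-3,0],[0,0,0,0,0,0],[0,0,0,0,0,0],[0,0,0,0,0,0],[0,0,0,0,0,0],[0,0,0,0,0,0],[0,0,0,0,0,0]]'
cat > front.py <<'E'
from seg import *
P=[]
for k in range(4):
    c=shot('wrist'); P.append(cloud(c))
w=np.nanmedian(np.stack(P),0); cv2.imwrite('pics/front_%.1f.png'%monitor.get_obs()['time'],cv2.resize(c['img'][150:300,220:420,::-1],(800,600),interpolation=cv2.INTER_CUBIC))
X,Y,Z=w[...,0],w[...,1],w[...,2]
def fit(tag,m):
    m=m&(Y>.17)&(Y<.205); p=w[m]
    if len(p)<10: print(tag,len(p)); return
    for _ in range(3):
        a=np.polyfit(p[:,0]-.537,p[:,1],1); r=p[:,1]-np.polyval(a,p[:,0]-.537); p=p[abs(r)<max(.0012,1.5*np.median(abs(r)))]
    print(tag,len(p),'y at centre',a[1].round(4),'slope deg',np.degrees(a[0]).round(2),'x range',p[:,0].min().round(4),p[:,0].max().round(4))
fit('large top',(Z>.0585)&(Z<.064)&(abs(X-.537)<.07)); fit('middle top',(Z>.0465)&(Z<.0515)&(abs(X-.537)<.055)); fit('small top',(Z>.033)&(Z<.0385)&(abs(X-.537)<.043))
for z in (.015,.025):
  for lo in np.arange(.464,.61,.003):
    m=(abs(Z-z)<.006)&(X>lo)&(X<lo+.003)&(Y>.15)&(Y<.27); print(f'{lo:.3f}:{np.median(Y[m]) if m.any() else 0:.4f}',end=' ')
  print()
E
python3 front.py; ls pics | grep front; python3 d.py 0.538 0.04 0.14 270
```

```text
time: 38.68
ee_pos: [0.5386, 0.0505, 0.1344]
tcp_rot: [-179.7, 20.3, -89.7]
wrist_force: [0.1, 0.8, -0.2]
opening: 0.0707
time: 39.35
ee_pos: [0.5375, 0.0511, 0.1322]
tcp_rot: [-179.9, 30.0, -89.7]
wrist_force: [-0.8, -0.2, -0.7]
opening: 0.0705
large top 649 y at centre 0.1904 slope deg 0.57 x range 0.4697 0.6038
middle top 497 y at centre 0.1881 slope deg 0.21 x range 0.4822 0.5917
small top 351 y at centre 0.1858 slope deg 0.39 x range 0.4943 0.58
0.464:0.1904 0.467:0.1898 0.470:0.1951 0.473:0.2038 0.476:0.1900 0.479:0.1884 0.482:0.1883 0.485:0.1990 0.488:0.0000 0.491:0.1871 0.494:0.1856 0.497:0.1865 0.500:0.2005 0.503:0.0000 0.506:0.0000 0.509:0.0000 0.512:0.0000 0.515:0.0000 0.518:0.0000 0.521:0.0000 0.524:0.0000 0.527:0.0000 0.530:0.0000 0.533:0.0000 0.536:0.0000 0.539:0.0000 0.542:0.0000 0.545:0.0000 0.548:0.0000 0.551:0.0000 0.554:0.0000 0.557:0.0000 0.560:0.0000 0.563:0.0000 0.566:0.0000 0.569:0.0000 0.572:0.1904 0.575:0.1861 0.578:0.1865 0.581:0.1886 0.584:0.2036 0.587:0.1894 0.590:0.1884 0.593:0.1892 0.596:0.0000 0.599:0.2009 0.602:0.1915 0.605:0.1913 0.608:0.1923 
0.464:0.1903 0.467:0.1898 0.470:0.1954 0.473:0.2031 0.476:0.1898 0.479:0.1884 0.482:0.1881 0.485:0.1988 0.488:0.0000 0.491:0.1870 0.494:0.1856 0.497:0.1862 0.500:0.1905 0.503:0.0000 0.506:0.0000 0.509:0.0000 0.512:0.0000 0.515:0.0000 0.518:0.0000 0.521:0.0000 0.524:0.0000 0.527:0.0000 0.530:0.0000 0.533:0.0000 0.536:0.0000 0.539:0.0000 0.542:0.0000 0.545:0.0000 0.548:0.0000 0.551:0.0000 0.554:0.0000 0.557:0.0000 0.560:0.0000 0.563:0.0000 0.566:0.0000 0.569:0.0000 0.572:0.1882 0.575:0.1861 0.578:0.1868 0.581:0.1885 0.584:0.2044 0.587:0.1893 0.590:0.1884 0.593:0.1896 0.596:0.0000 0.599:0.2004 0.602:0.1915 0.605:0.1913 0.608:0.1926 
front_39.5.png
t 39.55 tool shift [ 0.0053 -0.0005 -0.0123] per row [ 0.0007 -0.0001 -0.0015] turn [ 0.04 29.99  0.19] /row [0.01 3.75 0.02] q [  -8.8    5.7   -6.    83.4   29.6 -100.4] F [-0.1  0.4  0.3] open 0.0703
```

Front planes from the tilted wrist camera are y = 0.1904 (large), 0.1881 (middle) and 0.1858 (small), so each stand is about 2.3 mm short. The finger links probably hit the fixed large stand, so now I'll push with the tool tilted 30° and the fingertips leading.

```bash

python3 -m handwheel '[[-0.003,0,0.012,-0.12,0,-0.22],[-0.006,0,0.027,0,0,0],[-0.007,0,0.03,0,0,0],[-0.007,0,0.03,0,0,0],[-0.005,0,0.022,0,0,0],[-0.003,0,0.012,0,0,0],[-0.0003,0,0.003,0,0,0],[0,0,0,0,0,0]]'
python3 d.py 0.5375 0.175 0.03 270.6
python3 -m handwheel '[[-0.0035,0,0.002,0,0,0],[-0.0035,0,0.002,0,0,0],[-0.0035,0,0.002,0,0,0],[-0.0035,0,0.002,0,0,0],[-0.0026,0,0.0015,0,0,0],[-0.0017,0,0.001,0,0,0],[0,0,0,0,0,0],[0,0,0,0,0,0]]'
```

```text
time: 40.22
ee_pos: [0.536, 0.1463, 0.0287]
tcp_rot: [179.9, 30.0, -89.6]
wrist_force: [0.2, -0.7, 0.8]
opening: 0.0706
t 40.22 tool shift [-0.0255 -0.0018  0.0132] per row [-0.0032 -0.0002  0.0016] turn [ 0.06 30.   -0.12] /row [ 0.01  3.75 -0.02] q [  1.3   6.3 -17.1  66.3  30.  -89.1] F [ 0.2 -0.7  0.8] open 0.0706
time: 40.88
ee_pos: [0.5367, 0.1668, 0.0298]
tcp_rot: [-180.0, 30.0, -89.6]
wrist_force: [0.3, -0.8, -0.9]
opening: 0.0702
```

```bash

python3 -m handwheel '[[-0.0009,0,0.0005,0,0,0],[-0.0009,0,0.0005,0,0,0],[-0.0009,0,0.0005,0,0,0],[-0.0009,0,0.0005,0,0,0],[0,0,0,0,0,0],[0,0,0,0,0,0],[0,0,0,0,0,0],[0,0,0,0,0,0]]'
python3 -m handwheel '[[-0.0009,0,0.0005,0,0,0],[-0.0009,0,0.0005,0,0,0],[0,0,0,0,0,0],[0,0,0,0,0,0],[0,0,0,0,0,0],[0,0,0,0,0,0],[0,0,0,0,0,0],[0,0,0,0,0,0]]'
```

```text
time: 41.55
ee_pos: [0.5367, 0.1707, 0.0298]
tcp_rot: [-180.0, 30.0, -89.6]
wrist_force: [-0.0, -0.8, -0.2]
opening: 0.0701
time: 42.22
ee_pos: [0.5367, 0.1728, 0.0299]
tcp_rot: [-180.0, 30.0, -89.6]
wrist_force: [0.9, 0.4, -0.4]
opening: 0.0706
```

```bash

python3 -m handwheel '[[-0.0009,0,0.0005,0,0,0],[-0.0009,0,0.0005,0,0,0],[0,0,0,0,0,0],[0,0,0,0,0,0],[0,0,0,0,0,0],[0,0,0,0,0,0],[0,0,0,0,0,0],[0,0,0,0,0,0]]'
python3 -m handwheel '[[-0.0009,0,0.0005,0,0,0],[-0.0005,0,0.0003,0,0,0],[0,0,0,0,0,0],[0,0,0,0,0,0],[0,0,0,0,0,0],[0,0,0,0,0,0],[0,0,0,0,0,0],[0,0,0,0,0,0]]'
```

```text
time: 42.88
ee_pos: [0.5367, 0.1743, 0.0298]
tcp_rot: [-180.0, 29.9, -89.6]
wrist_force: [-1.2, -6.5, 1.3]
opening: 0.0707
time: 43.55
ee_pos: [0.5368, 0.1747, 0.0297]
tcp_rot: [180.0, 29.8, -89.7]
wrist_force: [-2.4, -16.1, 4.2]
opening: 0.0707
```

```bash

python3 -m handwheel '[[0.01,0,-0.006,0,0,0],[0.01,0,-0.012,0,0,0],[0.01,0,-0.03,0,0,0],[0.01,0,-0.035,0,0,0],[0.007,0,-0.03,0,0,0],[0.006,0,-0.025,0,0,0],[0.003,0,-0.012,0,0,0],[0,0,0,0,0,0]]'
python3 front.py | head -3; cp pics/front_44*.png pics/f8.png
```

```text
time: 44.22
ee_pos: [0.5388, 0.0512, 0.1342]
tcp_rot: [-179.8, 30.0, -89.6]
wrist_force: [-0.5, 0.4, 0.5]
opening: 0.0705
large top 651 y at centre 0.1904 slope deg 0.53 x range 0.47 0.6036
middle top 459 y at centre 0.1881 slope deg 0.21 x range 0.4824 0.5919
small top 366 y at centre 0.1859 slope deg 0.29 x range 0.4944 0.58
```

View pics/f8.png

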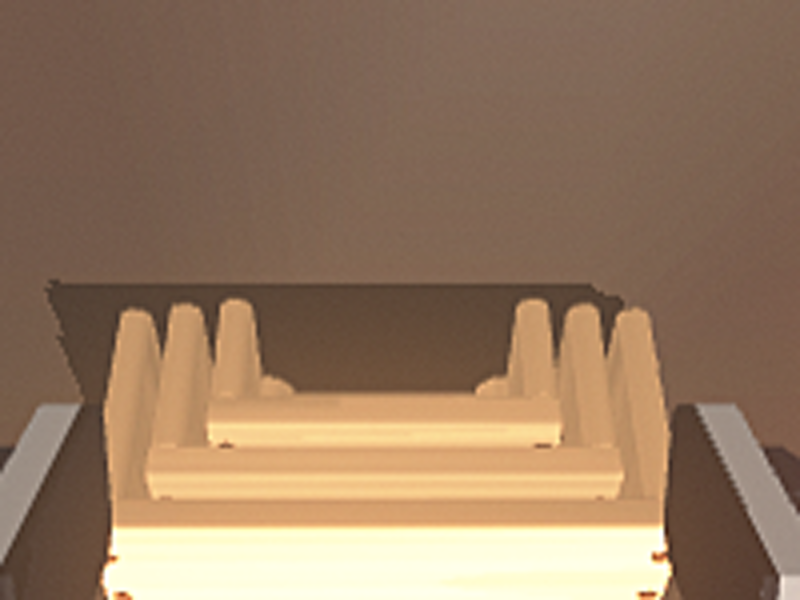

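The close view shows the three fronts stepped: feet at rows 310, 303 and 298. Side gaps are even, so nothing is wedged sideways. I'll push again, firmer.

```bash

python3 -m handwheel '[[-0.003,0,0.012,0,0,0],[-0.006,0,0.027,0,0,0],[-0.007,0,0.03,0,0,0],[-0.007,0,0.03,0,0,0],[-0.005,0,0.022,0,0,0],[-0.004,0,0.014,0,0,0],[-0.0043,0,0.005,0,0,0],[-0.0043,0,0.0025,0,0,0]]'
python3 -m handwheel '[[-0.0043,0,0.0025,0,0,0],[-0.0043,0,0.0025,0,0,0],[-0.0043,0,0.0025,0,0,0],[-0.0043,0,0.0025,0,0,0],[-0.0035,0,0.002,0,0,0],[-0.0035,0,0.002,0,0,0],[0,0,0,0,0,0],[0,0,0,0,0,0]]'
python3 -c "
from h import *
o=monitor.get_obs(); print(o['wrist_force'].round(2),o['torque'].round(3),o['ee_pos'])"
```

```text
time: 45.08
ee_pos: [0.5354, 0.1606, 0.0273]
tcp_rot: [179.8, 30.0, -89.6]
wrist_force: [-0.3, -0.3, 0.4]
opening: 0.0701
time: 45.75
ee_pos: [0.5376, 0.1769, 0.0289]
tcp_rot: [-180.0, 28.8, -90.2]
wrist_force: [-17.6, -84.2, 30.3]
opening: 0.0706
[-17.64 -84.24  30.26] [-11.678   3.013   2.348] [0.53764469 0.17692171 0.02888004]
```

```bash

python3 -m handwheel '[[0.005,0,-0.003,0,0,0],[0.008,0,-0.005,0,0,0],[0.012,0,-0.018,0,0,0],[0.01,0,-0.032,0,0,0],[0.01,0,-0.035,0,0,0],[0.008,0,-0.032,0,0,0],[0.006,0,-0.025,0,0,0],[0.003,0,-0.012,0,0,0]]'
python3 front.py
```

```text
time: 46.42
ee_pos: [0.5387, 0.0506, 0.1414]
tcp_rot: [-179.7, 30.0, -89.5]
wrist_force: [0.1, 0.2, 0.1]
opening: 0.0701
large top 635 y at centre 0.1904 slope deg 0.55 x range 0.4689 0.607
middle top 451 y at centre 0.1882 slope deg -0.12 x range 0.4824 0.5916
small top 338 y at centre 0.1853 slope deg 0.1 x range 0.494 0.5793
0.464:0.1905 0.467:0.1898 0.470:0.1960 0.473:0.2009 0.476:0.1901 0.479:0.1887 0.482:0.1884 0.485:0.1957 0.488:0.2007 0.491:0.1865 0.494:0.1852 0.497:0.1858 0.500:0.1985 0.503:0.2047 0.506:0.2049 0.509:0.2060 0.512:0.2079 0.515:0.2083 0.518:0.2080 0.521:0.2078 0.524:0.2080 0.527:0.2083 0.530:0.2082 0.533:0.2082 0.536:0.2075 0.539:0.2079 0.542:0.2081 0.545:0.2084 0.548:0.2079 0.551:0.0000 0.554:0.0000 0.557:0.0000 0.560:0.0000 0.563:0.0000 0.566:0.0000 0.569:0.0000 0.572:0.1895 0.575:0.1857 0.578:0.1860 0.581:0.1880 0.584:0.2028 0.587:0.1890 0.590:0.1882 0.593:0.1894 0.596:0.0000 0.599:0.2012 0.602:0.1914 0.605:0.1913 0.608:0.1926 
0.464:0.1905 0.467:0.1899 0.470:0.1955 0.473:0.2010 0.476:0.1905 0.479:0.1886 0.482:0.1884 0.485:0.1994 0.488:0.1989 0.491:0.1865 0.494:0.1855 0.497:0.1859 0.500:0.1908 0.503:0.2047 0.506:0.2049 0.509:0.2057 0.512:0.0000 0.515:0.0000 0.518:0.0000 0.521:0.0000 0.524:0.0000 0.527:0.0000 0.530:0.0000 0.533:0.0000 0.536:0.0000 0.539:0.0000 0.542:0.0000 0.545:0.0000 0.548:0.0000 0.551:0.0000 0.554:0.0000 0.557:0.0000 0.560:0.0000 0.563:0.0000 0.566:0.0000 0.569:0.0000 0.572:0.1874 0.575:0.1855 0.578:0.1861 0.581:0.1884 0.584:0.2039 0.587:0.1890 0.590:0.1883 0.593:0.1892 0.596:0.2017 0.599:0.2000 0.602:0.1914 0.605:0.1915 0.608:0.1925
```

84 N moved nothing, so I need to know which part is really blocking. I'll shut the fingers and push each top board at its centre with the tilted tip alone, starting with the middle.

```bash

python3 -m handwheel '[[-0.003,0,0.008,0,0,0],[-0.006,0,0.018,0,0,0],[-0.008,0,0.022,0,0,0],[-0.008,0,0.022,0,0,0],[-0.008,0,0.022,0,0,0],[-0.007,0,0.018,0,0,0],[-0.0044,0,0.012,0,0,0],[0,0,0,0,0,0]]' -1
python3 -m handwheel '[[-0.0035,0,0.002,0,0,0],[-0.0035,0,0.002,0,0,0],[-0.0035,0,0.002,0,0,0],[-0.0017,0,0.001,0,0,0],[-0.0017,0,0.001,0,0,0],[0,0,0,0,0,0],[0,0,0,0,0,0],[0,0,0,0,0,0]]'
```

```text
time: 47.28
ee_pos: [0.5343, 0.1548, 0.0513]
tcp_rot: [179.7, 30.0, -89.5]
wrist_force: [-0.5, 0.7, 0.6]
opening: -0.0
time: 47.95
ee_pos: [0.5368, 0.168, 0.0546]
tcp_rot: [-180.0, 30.0, -89.6]
wrist_force: [-0.1, 0.0, 0.3]
opening: 0.0003
```

```bash

python3 -m handwheel '[[-0.001,0,-0.0017,0,0,0],[-0.0009,0,0.0005,0,0,0],[-0.0009,0,0.0005,0,0,0],[-0.0009,0,0.0005,0,0,0],[-0.0005,0,0.0003,0,0,0],[0,0,0,0,0,0],[0,0,0,0,0,0],[0,0,0,0,0,0]]'
python3 -m handwheel '[[-0.0009,0,0.0005,0,0,0],[-0.0009,0,0.0005,0,0,0],[0,0,0,0,0,0],[0,0,0,0,0,0],[0,0,0,0,0,0],[0,0,0,0,0,0],[0,0,0,0,0,0],[0,0,0,0,0,0]]'
```

```text
time: 48.62
ee_pos: [0.5367, 0.1719, 0.0565]
tcp_rot: [-180.0, 30.0, -89.6]
wrist_force: [0.3, -0.0, 0.4]
opening: 0.0001
time: 49.28
ee_pos: [0.5367, 0.1724, 0.0565]
tcp_rot: [180.0, 29.8, -89.7]
wrist_force: [-2.8, -13.7, 4.2]
opening: -0.0001
```

```bash

python3 -m handwheel '[[0.0087,0,-0.005,0,0,0],[0,-0.016,0,0,0,0],[0,-0.022,0,0,0,0],[0,-0.016,0,0,0,0],[-0.004,0,0.0025,0,0,0],[-0.0025,0,0.0015,0,0,0],[-0.001,0,0.0005,0,0,0],[0,0,0,0,0,0]]'
python3 -m handwheel '[[-0.0009,0,0.0005,0,0,0],[-0.0009,0,0.0005,0,0,0],[-0.0009,0,0.0005,0,0,0],[0,0,0,0,0,0],[0,0,0,0,0,0],[0,0,0,0,0,0],[0,0,0,0,0,0],[0,0,0,0,0,0]]'
python3 d.py 0.538 0.172 0.056 270
```

```text
time: 49.95
ee_pos: [0.5907, 0.1723, 0.0563]
tcp_rot: [-179.9, 29.9, -89.6]
wrist_force: [4.7, -6.0, -2.1]
opening: -0.0001
time: 50.62
ee_pos: [0.5909, 0.173, 0.0564]
tcp_rot: [-179.9, 29.7, -89.7]
wrist_force: [2.0, -21.1, 2.2]
opening: 0.0001
t 50.62 tool shift [ 0.0008  0.0529 -0.0001] per row [ 0.0001  0.0066 -0.    ] turn [-2.000e-02  2.967e+01  2.600e-01] /row [-0.    3.71  0.03] q [  3.9  11.8  -7.6  68.5  29.6 -85.8] F [  2.  -21.1   2.2] open 0.0001
```

```bash

python3 -m handwheel '[[0.006,0,-0.0035,0,0,0],[0,0.0075,0,0,0,0],[-0.003,0,0.0018,0,0,0],[-0.0018,0,0.001,0,0,0],[-0.0018,0,0.001,0,0,0],[-0.0009,0,0.0005,0,0,0],[0,0,0,0,0,0],[0,0,0,0,0,0]]'
python3 d.py 0.538 0.172 0.056 270
python3 -m handwheel '[[0.0087,0,-0.005,0,0,0],[0.02,0,-0.012,0,0,0],[0.02,0.012,-0.03,0,0,0],[0.018,0.02,-0.034,0,0,0],[0.01,0.015,-0.03,0,0,0],[0.005,0,-0.025,0,0,0],[0,0,0,0,0,0],[0,0,0,0,0,0]]'
python3 front.py | cut -c1-1200
```

```text
time: 51.28
ee_pos: [0.5824, 0.1736, 0.0563]
tcp_rot: [179.9, 29.5, -89.9]
wrist_force: [-8.0, -37.4, 13.2]
opening: 0.0003
t 51.28 tool shift [ 0.0014  0.0444 -0.0004] per row [ 0.0002  0.0056 -0.0001] turn [ 0.12 29.49  0.15] /row [0.02 3.69 0.02] q [  4.1  10.7  -8.8  68.4  29.4 -85.5] F [ -8.  -37.4  13.2] open 0.0003
time: 51.95
ee_pos: [0.5383, 0.0399, 0.1336]
tcp_rot: [-179.9, 30.0, -89.6]
wrist_force: [-0.7, 0.3, -1.5]
opening: 0.0
large top 313 y at centre 0.1904 slope deg 0.54 x range 0.467 0.6067
middle top 205 y at centre 0.1875 slope deg 1.35 x range 0.482 0.592
small top 121 y at centre 0.1849 slope deg 0.28 x range 0.4942 0.5798
0.464:0.1903 0.467:0.1898 0.470:0.1954 0.473:0.2022 0.476:0.1998 0.479:0.1869 0.482:0.1866 0.485:0.1939 0.488:0.2002 0.491:0.1864 0.494:0.1850 0.497:0.1853 0.500:0.1960 0.503:0.0000 0.506:0.2053 0.509:0.0000 0.512:0.0000 0.515:0.0000 0.518:0.0000 0.521:0.0000 0.524:0.0000 0.527:0.0000 0.530:0.0000 0.533:0.0000 0.536:0.0000 0.539:0.0000 0.542:0.0000 0.545:0.0000 0.548:0.0000 0.551:0.0000 0.554:0.0000 0.557:0.0000 0.560:0.0000 0.563:0.2070 0.566:0.0000 0.569:0.0000 0.572:0.1914 0.575:0.1854 0.578:0.1859 0.581:0.1982 0.584:0.2102 0.587:0.1918 0.590:0.1890 0.593:0.1895 0.596:0.1987 0.599:0.1983 0.602:0.1915 0.605:0.1914 0.608:0.1929 
0.464:0.1904 0.467:0.1897 0.470:0.1960 0.473:0.2016 0.476:0.1890 0.479:0.1870 0.482:0.1865 0.485:0.1937 0.488:0.2008 0.491:0.1863 0.494:0.1851 0.497:0.1855 0.500:0.1903 0.503:0.2036 0.506:0.2039 0.509:0.0000 0.512:0.0000 0.515:0.0000 0.518:0.0000 0.521:0.0000 0.524:0.0000 0.527:0.0000 0.530:0.0000 0.533:0.0000 0.536:0.0000 0.539:0.0000 0.542:0.0000 0.545:0.0000 0.548:0.0000 0.551:0.0000 0.554:0.0000 0.557:0.0000 0.560:0.0000 0.563:0.2064 0.566:0.2052 0.569:0.2036 0.572:0.1876 0.575:0.1855 0.578:0.1860 0.581:0.1881 0.584:0.2111 0.587:0.1916 0.590:0.1890 0.593:0.1898 0.596:0.1992 0.599:0.1982 0.602:0.1918 0.605:0.1913 0.608:0.1927
```

```bash
python3 - <<'E'
from h import *
f=np.load('side0.npz'); w=f['w']; X,Y,Z=w[...,0],w[...,1],w[...,2]
for lo,hi in [(.003,.012),(.012,.02),(.02,.03),(.03,.045)]:
    print(lo,[f'{x:.3f}:{np.median(Y[m]):.3f}/{Y[m].max():.3f}({m.sum()})' for x in np.arange(.475,.6,.008) if (m:=(abs(X-x)<.004)&(Z>lo)&(Z<hi)&(Y>.17)&(Y<.27)).any()])
im=f['img']; v,u=np.where((abs(X-.537)<.07)&(abs(Y-.225)<.04)); print(u.min(),u.max(),v.min(),v.max())
a=cv2.resize(im[155:200,260:325,::-1],(800,554),interpolation=cv2.INTER_CUBIC); a=np.clip(a.astype(float)*1.8,0,255).astype(np.uint8); cv2.imwrite('pics/in10.png',a)
E
```

```text
0.003 ['0.475:0.183/0.192(3)', '0.483:0.217/0.218(2)', '0.491:0.212/0.253(8)', '0.499:0.235/0.255(14)', '0.507:0.245/0.259(9)', '0.515:0.219/0.256(13)', '0.523:0.231/0.256(9)', '0.531:0.243/0.256(7)', '0.539:0.231/0.256(14)', '0.547:0.213/0.257(13)', '0.555:0.251/0.259(11)', '0.563:0.236/0.259(11)', '0.571:0.225/0.258(14)', '0.579:0.233/0.257(12)', '0.587:0.246/0.257(9)', '0.595:0.244/0.255(12)']
0.012 ['0.475:0.193/0.193(1)', '0.491:0.253/0.253(1)', '0.499:0.251/0.251(2)', '0.507:0.255/0.256(5)', '0.515:0.253/0.256(2)', '0.523:0.252/0.257(3)', '0.531:0.252/0.255(3)', '0.539:0.254/0.256(4)', '0.547:0.252/0.257(4)', '0.555:0.252/0.252(1)', '0.563:0.256/0.256(2)', '0.571:0.254/0.255(3)', '0.579:0.254/0.257(2)', '0.587:0.254/0.255(2)', '0.595:0.250/0.254(5)']
0.02 ['0.587:0.251/0.251(1)']
0.03 ['0.475:0.192/0.192(2)']
273 313 162 193
```

View pics/in10.png

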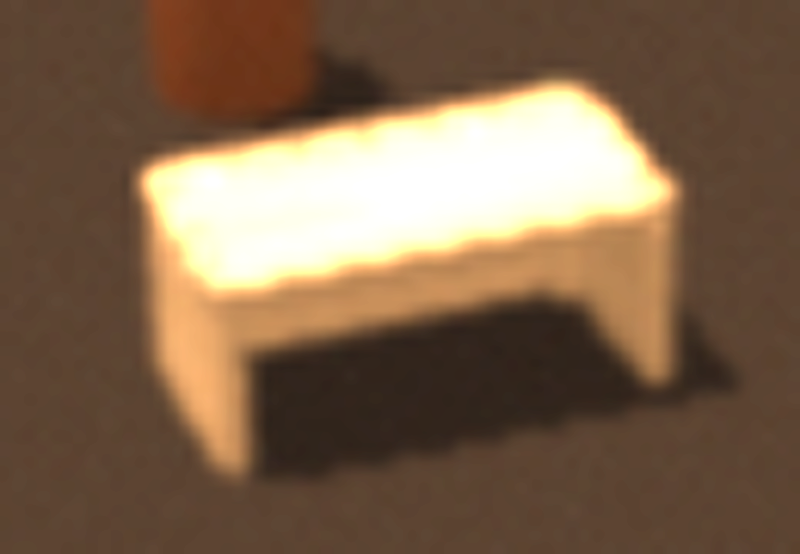

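```bash

python3 -m handwheel '[[-0.006,0.006,0.01,0,0,0],[-0.011,0.009,0.021,0,0,0],[-0.011,0.009,0.021,0,0,0],[-0.011,0.009,0.021,0,0,0],[-0.011,0.008,0.021,0,0,0],[-0.009,0.003,0.018,0,0,0],[-0.006,0,0.012,0,0,0],[0,0,0,0,0,0]]'
python3 d.py 0.493 0.172 0.0565 270.5
```

```text
time: 52.82
ee_pos: [0.4909, 0.1602, 0.0554]
tcp_rot: [179.8, 30.0, -89.5]
wrist_force: [0.2, 0.1, -0.3]
opening: -0.0001
t 52.82 tool shift [-0.0107 -0.0022  0.0049] per row [-0.0013 -0.0003  0.0006] turn [ 0.22 30.01  0.05] /row [0.03 3.75 0.01] q [  3.   -1.  -21.6  68.2  30.  -87.2] F [ 0.2  0.1 -0.3] open -0.0001
```

```bash

python3 -m handwheel '[[-0.003,-0.0012,0.0012,0,0,0],[-0.002,0,0.001,0,0,0],[-0.002,0,0.001,0,0,0],[-0.0016,0,0.0008,0,0,0],[-0.0012,0,0.0006,0,0,0],[-0.0009,0,0.0005,0,0,0],[0,0,0,0,0,0],[0,0,0,0,0,0]]'
```

```text
time: 53.48
ee_pos: [0.4942, 0.1696, 0.0588]
tcp_rot: [-180.0, 30.0, -89.6]
wrist_force: [-0.5, -0.0, 0.5]
opening: 0.0002
```

```bash

python3 -m handwheel '[[-0.0009,0,0.0005,0,0,0],[-0.0009,0,0.0005,0,0,0],[-0.0005,0,0.0003,0,0,0],[-0.0003,0,0.0002,0,0,0],[0,0,0,0,0,0],[0,0,0,0,0,0],[0,0,0,0,0,0],[0,0,0,0,0,0]]'
```

```text
time: 54.15
ee_pos: [0.4941, 0.1717, 0.0586]
tcp_rot: [180.0, 29.9, -89.7]
wrist_force: [-2.4, -10.0, 4.5]
opening: 0.0001
```

```bash

python3 -m handwheel '[[0.0087,0,-0.005,0,0,0],[0.02,0,-0.012,0,0,0],[0.02,-0.012,-0.03,0,0,0],[0.018,-0.02,-0.034,0,0,0],[0.012,-0.012,-0.03,0,0,0],[0.01,0,-0.025,0,0,0],[0,0,0,0,0,0],[0,0,0,0,0,0]]'
python3 front.py | cut -c1-200; sed -i 's/print(f.{lo/pass;0 and print(f"{lo/' front.py 2>/dev/null; cp pics/front_55*.png pics/f11.png 2>/dev/null || ls pics; python3 d.py .538 .05 .13 270
```

```text
time: 54.82
ee_pos: [0.5391, 0.0283, 0.1318]
tcp_rot: [-179.9, 30.0, -89.7]
wrist_force: [-0.8, -0.2, -0.0]
opening: 0.0001
large top 285 y at centre 0.1904 slope deg 0.58 x range 0.4672 0.6068
middle top 177 y at centre 0.1881 slope deg 0.77 x range 0.482 0.5918
small top 104 y at centre 0.1851 slope deg 0.36 x range 0.4943 0.58
0.464:0.1902 0.467:0.1899 0.470:0.1958 0.473:0.2020 0.476:0.1894 0.479:0.1878 0.482:0.1877 0.485:0.1985 0.488:0.2029 0.491:0.1863 0.494:0.1849 0.497:0.1854 0.500:0.1961 0.503:0.0000 0.506:0.0000 0.509
0.464:0.1901 0.467:0.1899 0.470:0.1958 0.473:0.2021 0.476:0.1895 0.479:0.1880 0.482:0.1877 0.485:0.1994 0.488:0.2017 0.491:0.1862 0.494:0.1849 0.497:0.1855 0.500:0.1901 0.503:0.0000 0.506:0.0000 0.509
t 55.02 tool shift [-0.0167 -0.0005  0.0102] per row [-0.0021 -0.0001  0.0013] turn [ 0.19 30.03  0.45] /row [0.02 3.75 0.06] q [ -10.9    6.9   -5.    84.7   29.4 -103.1] F [ 1.1  0.3 -0.7] open -0.0
```

View pics/f11.png

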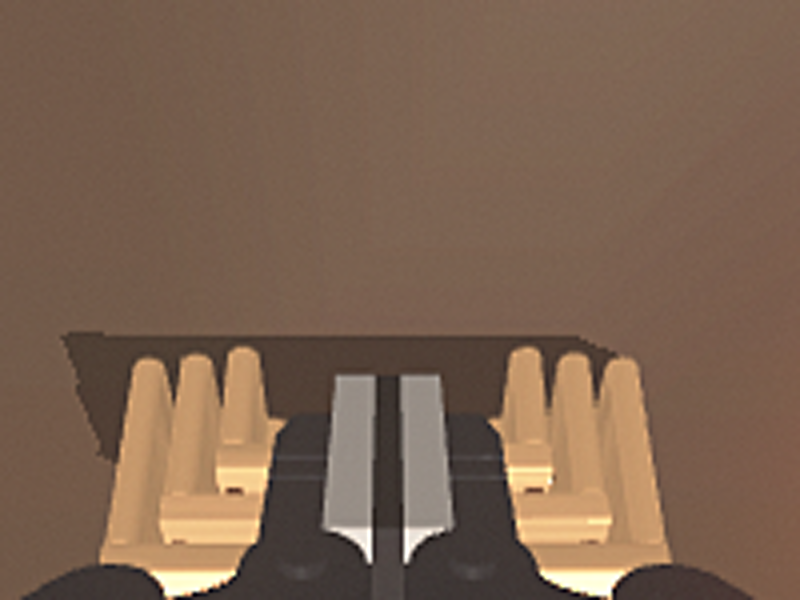

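The middle is now square to the large stand but still 2.3 mm proud. The small has crept out to 3 mm proud of the middle, so one more gentle centred push on it.

```bash

python3 -m handwheel '[[-0.006,0,0.01,0,0,0],[-0.011,0,0.023,0,0,0],[-0.011,0,0.024,0,0,0],[-0.011,0,0.024,0,0,0],[-0.011,0,0.023,0,0,0],[-0.009,0,0.018,0,0,0],[-0.0055,0,0.012,0,0,0],[-0.002,0,0.003,0,0,0]]'
python3 -m handwheel '[[-0.0026,0,0.0015,0,0,0],[-0.0026,0,0.0015,0,0,0],[-0.0017,0,0.001,0,0,0],[-0.0009,0,0.0005,0,0,0],[0,0,0,0,0,0],[0,0,0,0,0,0],[0,0,0,0,0,0],[0,0,0,0,0,0]]'
```

```text
time: 55.68
ee_pos: [0.5354, 0.1583, 0.0437]
tcp_rot: [179.8, 30.0, -89.5]
wrist_force: [-0.9, -0.1, -0.2]
opening: 0.0001
time: 56.35
ee_pos: [0.5376, 0.1643, 0.046]
tcp_rot: [-180.0, 30.0, -89.6]
wrist_force: [-0.0, 0.4, 0.8]
opening: -0.0001
```

```bash

python3 -m handwheel '[[-0.0017,0,0.001,0,0,0],[-0.0017,0,0.001,0,0,0],[-0.0009,0,0.0005,0,0,0],[-0.0009,0,0.0005,0,0,0],[-0.0005,0,0.0003,0,0,0],[0,0,0,0,0,0],[0,0,0,0,0,0],[0,0,0,0,0,0]]'
python3 -m handwheel '[[-0.0005,0,0.0003,0,0,0],[-0.0005,0,0.0003,0,0,0],[-0.0005,0,0.0003,0,0,0],[0,0,0,0,0,0],[0,0,0,0,0,0],[0,0,0,0,0,0],[0,0,0,0,0,0],[0,0,0,0,0,0]]'
```

```text
time: 57.02
ee_pos: [0.5372, 0.1701, 0.0458]
tcp_rot: [180.0, 29.9, -89.7]
wrist_force: [-3.2, -10.3, 4.4]
opening: -0.0
time: 57.68
ee_pos: [0.5372, 0.1705, 0.0458]
tcp_rot: [180.0, 29.7, -89.7]
wrist_force: [-5.7, -20.9, 7.8]
opening: 0.0
```

```bash

python3 -m handwheel '[[0.001,0,-0.0006,0,0,0],[0.002,0,-0.001,0,0,0],[0.01,0,-0.006,0,0,0],[0.02,0,-0.02,0,0,0],[0.02,0,-0.034,0,0,0],[0.015,0,-0.034,0,0,0],[0.01,0,-0.025,0,0,0],[0,0,0,0,0,0]]'
python3 front.py | cut -c1-330 | head -4
python3 - <<'E'
from seg import *
for n in ['scene','side']:
    w=cloud(shot(n)); z=w[...,2]
    for t,(x,y) in dict(spindle=(.535,-.496),bottle=(.543,.413),plaq=(.726,.036),turq=(.726,-.187),pink=(.722,-.378)).items():
        rect(w[(abs(w[...,0]-x)<.08)&(abs(w[...,1]-y)<.08)&(z>.01)&(z<.13)],n+t)
E
```

```text
time: 58.35
ee_pos: [0.54, 0.0414, 0.1148]
tcp_rot: [-179.7, 30.0, -89.6]
wrist_force: [0.9, -0.9, -0.2]
opening: -0.0003
scenespindle 363 c 538.1 -495.3 size 39.7 39.8 ang 11.0 z med 0.0759
scenebottle 374 c 546.3 412.1 size 56.2 46.0 ang 28.7 z med 0.0693
sceneplaq 607 c 766.6 27.8 size 90.0 110.4 ang 61.7 z med 0.0254
sceneturq 882 c 730.5 -181.9 size 118.0 70.6 ang 40.3 z med 0.0517
scenepink 997 c 722.3 -378.5 size 119.4 69.8 ang 56.9 z med 0.0521
sidespindle 668 c 533.0 -496.5 size 39.0 41.1 ang 13.3 z med 0.075
sidebottle 309 c 537.3 409.9 size 39.3 54.6 ang 66.9 z med 0.0637
sideplaq 446 c 767.2 28.3 size 89.5 109.5 ang 59.0 z med 0.0233
sideturq 760 c 730.1 -183.2 size 124.5 65.5 ang 40.4 z med 0.0531
sidepink 1174 c 721.5 -379.0 size 122.7 65.6 ang 56.7 z med 0.0532  File "front.py", line 16
    m=(abs(Z-z)<.006)&(X>lo)&(X<lo+.003)&(Y>.15)&(Y<.27); pass;0 and print(f"{lo:.3f}:{np.median(Y[m]) if m.any() else 0:.4f}',end=' ')
                                                                           ^
SyntaxError: unterminated f-string literal (detected at line 16)
```

```bash
sed -i '14,$d' front.py; python3 front.py; python3 -c "
from h import *
print(monitor.get_obs()['time'])"
```

```text
large top 14 y at centre 0.1906 slope deg 0.75 x range 0.4838 0.5901
middle top 219 y at centre 0.1881 slope deg 0.73 x range 0.4821 0.5919
small top 126 y at centre 0.1859 slope deg -0.29 x range 0.4945 0.5798
58.65
```

```bash
python3 -c "
from h import *
print(order.job_done())"
```

```text
the job is handed in; nothing more can be done
None
```

The stands are nested in the large one and I handed the job in at about 58.7 s, but the three front edges are not exactly flush.

**What I did:** I lifted the small stand off the middle one; the middle's visible corners stayed put to about 2 mm. I set the small one upright on the counter. I then carried the middle to the large stand's mouth and pushed it in, and did the same with the small one into the middle. The open fronts face out.

**Last checks:**
- **Flushness (not met):** the wrist depth camera puts the middle's front about 2.3 mm proud of the large one's, and the small's about 2.2 mm proud of the middle's.
- **Fully home (uncertain):** both stands stopped hard and did not go further. The middle took up to 37 N pushed directly, and 84 N pushed through the small stand. I took that as fully home but could not explain the remaining steps. The side view showed nothing inside the large stand.
- **Squareness:** the middle is within about 0.2° of the large stand. The small is turned about 1° relative to the middle.
- **Bystanders:** the spindle and bottle are where they started to within a few mm, as are the turquoise look-alike and the pink one I checked. The plaques' final reading used a wider window than the first, so it can't be compared, but I never worked near them.
- **Forces and gripper:** one firm push reached 84 N in y, about 91 N overall, under the 120 N limit. The gripper is clear of everything.

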